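# Lay the culture flask down on its rest

## Task

Tip the standing culture flask over, away from the end stop, and let it down gently onto its broad side on the padded rest, supporting it with your fingers all the way down so that it never drops. Then push it along the rest until its foot sits square against the end stop. Use the fingers only to push and support: do not squeeze or lift the flask, and leave the bottles and cups around it alone.

Things in the scene. Friction and masses are not known exactly. Their poses are not given: they have to be found in the camera images.
- rest: Fixed aluminium flask rest with a level, dark rubber-padded bed. Origin on the worktop under the bed's centre. Bed 100 mm along x (-50 to +50), 100 mm along y, top at z = 40 mm. End stop at the +x end (see stop). The -x end and the sides are open; beyond the -x end lies free worktop, so fingers can go under whatever overhangs it. The flask is to be tipped toward -x of this frame.
- stop (a point): Centre of the inner face of the rest's end stop, an upright plate 10 mm thick over the whole width, rising 30 mm above the bed (to z = 70 mm); this point is at x = +50 mm, y = 0, z = 55 mm in the rest's frame.
- flask: Loose clear flat culture flask with white cap, 0.07 to 0.13 kg. Origin at the centre of its foot, z toward the cap. 28 mm thick (x), 64 wide (y), 120 high; box-shaped body to z = 76 mm, then neck 21 mm in diameter. Starts upright on the bed near the stop, its x along the rest's x within 0.06 rad. Laid down, its x points straight up (so its -x face is down), its z to the rest's -x, its origin is 14 mm above the bed.
- pivot_edge (a point): Middle of the flask's lower edge on the rest's -x side (flask frame x = -14 mm, y = 0, z = 0): the edge it rolls over, which stays on the bed. Tipped by more than about 0.25 rad the flask falls over unless supported from the other side.
- cap (a point): Centre of the flask's round cap, 25 mm in diameter, from z = 96 to 120 mm in the flask's frame; this point at z = 108 mm on its axis. Once the flask is tipped over, the cap hangs over the open end of the bed.
- vial_amber: Bystander: round pill vial with orange and white body and white cap, 31 mm in diameter, 68 mm high. Origin at the centre of its underside.
- specimen_c: Bystander: clear specimen cup with white lid, 60 mm in diameter, 70 mm high. Origin at the centre of its underside.
- lugol: Bystander: small white bottle with black cap, 33 mm in diameter, 74 mm high. Origin at the centre of its underside.
- immersion_oil: Bystander: smaller white bottle with black cap, 27 mm in diameter, 58 mm high, beside the rest. Origin at the centre of its underside.
- vial_green: Bystander: round pill vial with green and white body and white cap, 35 mm in diameter, 80 mm high, behind the end stop. Origin at the centre of its underside.
Things that resemble listed ones, but are neither listed nor needed, are in the scene too. Leave any red look-alike of the flask alone.

How it is judged:
By the outcome, as a careful person would: the job done as asked, in the order asked, and still so for the second after the job is handed in, with the robot touching nothing.
It also fails if it takes over 64 s, if anything falls off the work surface, if the arm or the gripper's body presses on something with over 40 N, if the wrist force passes 120 N, or if a joint passes its speed limit or range.

## Robot

A 6-joint arm with a two-finger parallel gripper is mounted at the origin on a cart in front of the work surface, level with it; the furniture and walls round the work are solid. World frame = base frame: x ahead of the robot, y to its left, z up, the work surface at z = 0. Lengths are in m, angles in rad, forces in N, time in s.
With the tool pointing down it reaches from about 0.425 to 0.95 m from the base axis. Payload 3.5 kg.
Tool frame: the origin (TCP) lies on the centre line of the jaws, within the pads' length; the fingertips stand 25 mm ahead of it and the grasp point (between the pads) lies 6 mm ahead of it; y points along the fingers, z is the direction in which the jaws open and shut, and the axes are right-handed (so a half turn about y gives the same grasp; the last joint's range is limited). The gripper opens to 85 mm and grips with 20 to 120 N. Pads are 22 mm wide; open, the fingers measure 114 mm over their backs; the gripper's body (76 mm by 85 mm) begins 54 mm behind the grasp point. The pads swing forward as they close: fully open they stand 13 mm farther back than shut.
Start: joints at [-1.264, 0.286, 1.577, -0, 1.279, -0.15], TCP at [0.298, -0.606, 0.256] pointing down, gripper open.
Joint ranges: [-2.77, 2.77], [-0.9, 2.22], [0.21, 2.48], [-1.53, 4.67], [0.24, 2.81], [-2.84, 2.84]. Speed limits (rad/s): [2.79, 2.79, 3.14, 3.14, 3.14, 3.14].

## Interface

Orientations are given as a unit quaternion [x, y, z, w].
In Python, from plant import ctrl gives the robot as it stands.
- The arm moves only by the tool arm_command, never from a script. Its argument "steps" is a list of rows, each an object with "hand": the opening, from 0 (shut) to 1 (fully open); "travel": the shift along the tool's x, y, z in units of 0.3 m (1.0 is 0.3 m), a list of three; "rotation": the turn, a rotation vector about the tool's x, y, z in units of 30 degrees (1.0 is 30 degrees), a list of three. A call has 1 to 20 rows; each row shifts and turns the pose as measured when the row begins, along the tool's axes as they then stand; what a row does not reach is not made up. A row lasts 1/8 s, in which the tool goes at most 62.5 mm and 10.7 degrees, less where a joint would pass 70% of its speed; a pose out of reach is approached as far as the arm can. A call with a number of a shift or a turn outside -1 to 1 is refused whole. A call with a gripper value outside its range is refused whole. The fingers move at their own pace and stop on an object; "grip_force" is the grip in N (left out, the last holds). Time passes only in rows, so rows that do not move let the fingers close. It gives the time, the measured TCP pose, the force and the opening at its end, in the units of the state.
- ctrl.get_state(): the state, without advancing time (a new reading comes with each control period).
- ctrl.read_camera(name): name is "side" or "top" or "wrist"; returns (picture, depth): 400x640x3 uint8, blue, green, red; 400x640 float32, m along the optical axis (not along the pixel's ray), 0 where there is no reading.
- ctrl.camera_params(name): a dict with "fx", "fy", "cx", "cy" (pixels), "distortion" ([k1, k2, p1, p2, k3] as OpenCV has them; the pictures are not rectified), "extrinsics" (4x4, takes a point from camera to world coordinates); the wrist camera has in their place "tool_from_camera" (4x4, takes a point from camera to tool coordinates, whose origin is the TCP and whose axes are the tool frame's). Camera axes: x right, y down, z forward; pixel columns grow to the right and rows downward; lengths in m; the calibration is good to about 2 mm. A picture is of the moment at which its call begins: read the wrist's pose just before it. camera_params takes no time and is no camera call.
- ctrl.sign_off(): hands the job in, once; it reports no verdict.
Trained networks look in the newest picture that a camera, given by its name, has taken for a name from the list of things; names that differ only in an ending like _2 or _b are one class to them, and where a whole thing is asked for, a point or a joint stands for the part that bears it (a point fixed in the world has none). Each returns a list of dicts, best first, with "score" (0 to 1); they miss things now and then, are a little off and sometimes report something else, mostly with a low value. They report only what shows in the picture. A call takes as long as a camera call. They do not tell look-alikes from the thing itself.
- ctrl.masks_of(camera, thing): "region" (400x640 bool, what is visible of it) and "at" ([column, row] in pixels, amid what is visible of it).
The state is a dict: "time": time; "qpos": joint angles; "dq": joint speeds; "joint_efforts": joint torques, N m; "eef_pos": TCP position; "tcp_rot": TCP orientation; "contact_force": force on the tool from outside, world axes, zero at the start; "wrist_torque": the same for the moment, N m; "opening": opening from 0.0 (shut) to 1.0 (fully open).
Only numpy, scipy, OpenCV 4.12 (cv2) and the standard library are available. Lean on these libraries where they do the work, as an engineer would, in place of code of your own. Each camera call takes 0.05 s, during which the arm holds its last target.

## Working session

There is one attempt and no reset: what is moved stays moved. The work goes in short steps, Python scripts to look and compute and a tool call to move; the robot and the scene stay as the last step left them, time stands still between calls to the robot, and variables do not carry over. Pictures are saved under pics/ and viewed, and the job is handed in when it is done.

Besides the shell and the picture viewer there is one more tool, called after "Request:" by a JSON object that holds its "op" and its "data". arm_command: Moves the arm, as the interface text tells. Shifts and turns lie within -1 to 1; 1 stands for 0.3 m of shift or 30 degrees of turn. Its arguments: {"type":"object","properties":{"steps":{"type":"array","items":{"type":"object","properties":{"hand":{"type":"number"},"travel":{"type":"array","items":{"type":"number","minimum":-1,"maximum":1}},"rotation":{"type":"array","items":{"type":"number","minimum":-1,"maximum":1}}}}},"grip_force":{"type":"number"}},"required":["steps"]}

```bash
ls; mkdir -p pics
python3 - <<'E'
from plant import ctrl
import cv2
s=ctrl.get_state();print(s)
for n in ["side","top","wrist"]:
    im,d=ctrl.read_camera(n);cv2.imwrite(f"pics/{n}0.png",im)
    p=ctrl.camera_params(n);print(n,p)
E
```

```text
pics
{'time': 0.0, 'qpos': array([-1.26400883e+00,  2.87186102e-01,  1.57819580e+00,  1.78297067e-06,
        1.27860825e+00, -1.50023645e-01]), 'dq': array([ 1.57039847e-04, -8.78779481e-05, -1.18583955e-04, -1.24827740e-03,
       -3.46542248e-04, -2.88364490e-04]), 'joint_efforts': array([-5.10315749e-04, -4.05983806e+01, -2.92623907e+01, -1.07672797e-04,
        5.77607731e-03,  2.07012767e-07]), 'eef_pos': array([ 0.29756162, -0.60519563,  0.25492331]), 'tcp_rot': array([-0.16017199,  0.6895869 , -0.68789672,  0.16004044]), 'contact_force': array([ 0.08781333,  0.15203771, -0.23131785]), 'wrist_torque': array([ 0.01148206,  0.00906327, -0.03381737]), 'opening': 0.9968203480329364}
side {'fx': 469.85901483644733, 'fy': 469.85901483644733, 'cx': 318.43390003810606, 'cy': 187.98081358128624, 'distortion': array([-0.06430887,  0.        ,  0.        ,  0.        ,  0.        ]), 'extrinsics': array([[ 0.99555692,  0.06710294, -0.0660577 ,  0.54334694],
       [ 0.09279871, -0.58026821,  0.80912126, -1.08857508],
       [ 0.01596323, -0.81165633, -0.58391709,  0.93984547],
       [ 0
[... 365 characters left out ...]
54,  0.07067678],
       [-0.00359656, -0.20572936, -0.97860232,  1.24741179],
       [ 0.        ,  0.        ,  0.        ,  1.        ]])}
wrist {'fx': 285.3665104992829, 'fy': 285.3665104992829, 'cx': 315.43750679053727, 'cy': 194.30147734230206, 'distortion': array([-0.00676532,  0.        ,  0.        ,  0.        ,  0.        ]), 'tool_from_camera': array([[ 9.44296737e-04,  9.44877093e-01,  3.27423864e-01,
        -8.47761120e-02],
       [-1.33288710e-03, -3.27422530e-01,  9.44877087e-01,
        -1.16687769e-01],
       [ 9.99998666e-01, -1.32866340e-03,  9.50230464e-04,
        -1.09382925e-04],
       [ 0.00000000e+00,  0.00000000e+00,  0.00000000e+00,
         1.00000000e+00]])}
```

View pics/side0.png

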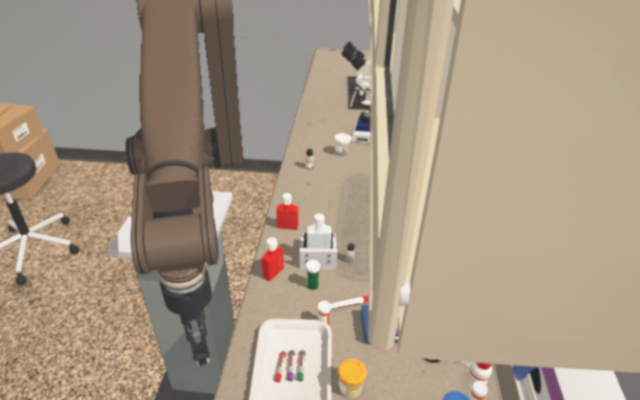

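View pics/top0.png

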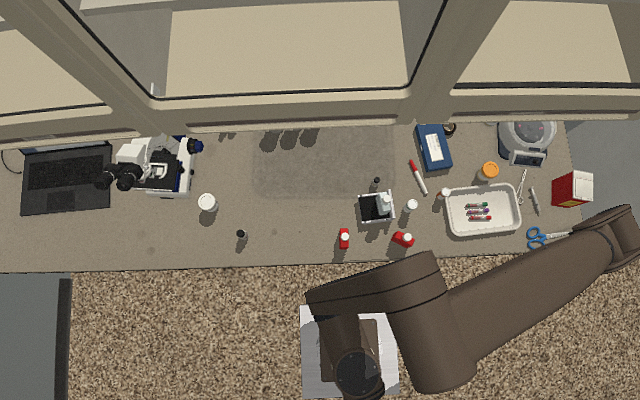

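View pics/wrist0.png

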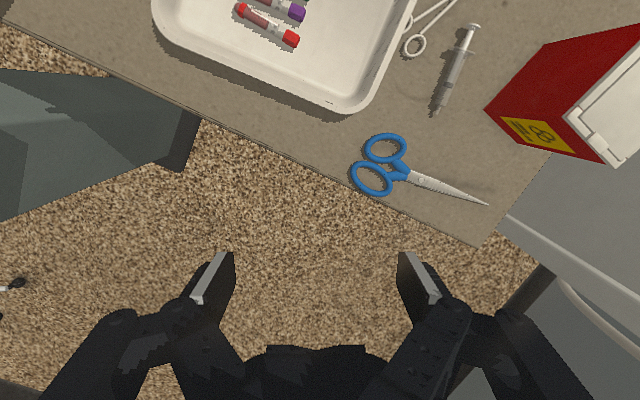

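The top view shows the rest at (376,207), with the clear flask at its right end at about (385,203). The two red look-alikes are at (344,238) and (403,240). The green vial is at (411,206), behind the stop, and the immersion oil is at (376,182).

```bash
cat > h.py <<'E'
from plant import ctrl
import cv2, numpy as np
from scipy.spatial.transform import Rotation as R
def T_of(cam,s=None):
    p=ctrl.camera_params(cam)
    if cam!="wrist": return p,p["extrinsics"]
    s=s or ctrl.get_state()
    T=np.eye(4);T[:3,:3]=R.from_quat(s["tcp_rot"]).as_matrix();T[:3,3]=s["eef_pos"]
    return p,T@p["tool_from_camera"]
def K(p): return np.array([[p["fx"],0,p["cx"]],[0,p["fy"],p["cy"]],[0,0,1.]])
def rays(p,uv): return cv2.undistortPoints(np.array(uv,float).reshape(-1,1,2),K(p),p["distortion"]).reshape(-1,2)
def pts(cam,uv,z,s=None):
    p,T=T_of(cam,s);r=rays(p,uv);z=np.asarray(z,float).reshape(-1,1)
    c=np.hstack([r*z,z]);return c@T[:3,:3].T+T[:3,3]
def cloud(cam,region,d,s=None):
    v,u=np.nonzero(region&(d>0));return pts(cam,np.c_[u,v],d[v,u],s)
def atz(cam,uv,h,s=None):
    p,T=T_of(cam,s);r=rays(p,uv);D=np.c_[r,np.ones(len(r))]@T[:3,:3].T;t=(h-T[2,3])/D[:,2]
    return T[:3,3]+D*t[:,None]
def proj(cam,X,s=None):
    p,T=T_of(cam,s);Ti=np.linalg.inv(T);X=np.atleast_2d(X)@Ti[:3,:3].T+Ti[:3,3]
    return cv2.projectPoints(X,np.zeros(3),np.zeros(3),K(p),p["distortion"])[0].reshape(-1,2)
E
python3 - <<'E'
from h import *
for cam in ["top","side"]:
    im,d=ctrl.read_camera(cam)
    np.save(f"/tmp/{cam}_d.npy",d)
    for t in ["rest","flask","cap","immersion_oil","vial_green"]:
        for m in ctrl.masks_of(cam,t)[:3]:
            if m["score"]<.3: continue
            c=cloud(cam,m["region"],d)
            print(cam,t,round(m["score"],2),np.round(m["at"]),m["region"].sum(),np.round(np.percentile(c,[5,50,95],axis=0),3).tolist() if len(c) else None)
    u,v=((376,207) if cam=="top" else (318,245))
    cr=cv2.resize(im[v-50:v+50,u-65:u+65],None,fx=6,fy=6,interpolation=cv2.INTER_CUBIC);cv2.imwrite(f"pics/{cam}_crop.png",cr)
print(ctrl.get_state()["time"])
E
```

```text
top rest 0.91 [366. 207.] 715 [[0.417, -0.166, 0.032], [0.453, -0.101, 0.039], [0.508, -0.065, 0.068]]
top flask 0.77 [404. 240.] 261 [[0.328, -0.218, 0.008], [0.347, -0.19, 0.076], [0.369, -0.169, 0.12]]
top flask 0.63 [384. 205.] 258 [[0.437, -0.144, 0.054], [0.46, -0.127, 0.116], [0.492, -0.119, 0.159]]
top cap 0.78 [385. 205.] 277 [[0.437, -0.147, 0.055], [0.462, -0.129, 0.116], [0.494, -0.119, 0.16]]
top cap 0.57 [342. 239.] 221 [[0.33, -0.013, 0.0], [0.358, 0.001, 0.078], [0.393, 0.013, 0.121]]
top cap 0.52 [404. 239.] 255 [[0.329, -0.218, 0.01], [0.347, -0.189, 0.077], [0.371, -0.169, 0.12]]
top immersion_oil 0.65 [376. 183.] 68 [[0.545, -0.133, 0.011], [0.553, -0.122, 0.039], [0.564, -0.113, 0.06]]
top immersion_oil 0.43 [409. 206.] 144 [[0.447, -0.244, 0.009], [0.459, -0.227, 0.076], [0.477, -0.215, 0.082]]
top vial_green 0.57 [410. 205.] 109 [[0.447, -0.242, 0.023], [0.458, -0.225, 0.076], [0.472, -0.215, 0.082]]
side rest 0.95 [322. 254.] 853 [[0.42, -0.172, 0.006], [0.476, -0.165, 0.041], [0.515, -0.076, 0.07]]
side flask 0.88 [319. 233.] 649 [[0.441, -0.149, 0.064], [0.468, -0.143, 0.108], [0.497, -0.127, 0.159]]
side flask 0.82 [275. 261.] 753 [[0.328, -0.227, 0.001], [0.353, -0.207, 0.058], [0.373, -0.169, 0.119]]
side flask 0.64 [287. 216.] 636 [[0.334, -0.014, 0.007], [0.363, -0.01, 0.058], [0.392, 0.008, 0.116]]
side cap 0.95 [269. 260.] 685 [[0.329, -0.227, 0.01], [0.352, -0.207, 0.063], [0.372, -0.182, 0.119]]
side cap 0.86 [318. 232.] 629 [[0.441, -0.149, 0.065], [0.468, -0.143, 0.107], [0.497, -0.129, 0.159]]
side cap 0.57 [286. 214.] 653 [[0.332, -0.014, 0.004], [0.363, -0.01, 0.057], [0.393, 0.009, 0.117]]
side immersion_oil 0.54 [346. 254.] 177 [[0.546, -0.136, 0.002], [0.558, -0.13, 0.033], [0.569, -0.117, 0.059]]
side vial_green 0.72 [313. 276.] 348 [[0.449, -0.247, 0.008], [0.463, -0.242, 0.056], [0.477, -0.22, 0.08]]
0.75
```

View pics/top_crop.png

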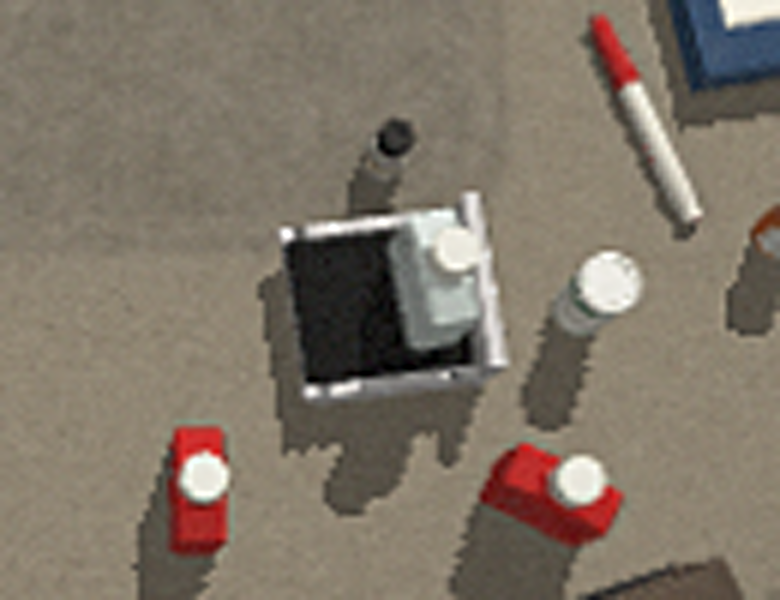

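View pics/side_crop.png

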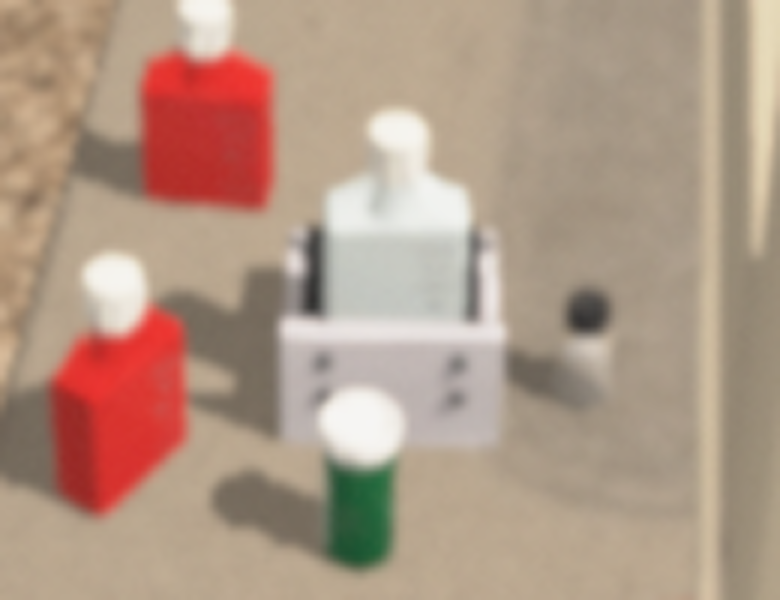

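Run:
```python
from h import *
s=ctrl.get_state();M=R.from_quat(s["tcp_rot"]).as_matrix();print("tool x,y,z in world cols\n",M.round(3))
d=np.load("/tmp/top_d.npy")
for uv in [(330,95),(330,60),(420,40),(300,115),(330,128)]: print(uv,pts("top",[uv],[d[uv[1],uv[0]]]).round(3))
d2=np.load("/tmp/side_d.npy")
for uv in [(380,200),(430,50),(500,200),(395,300)]: print("side",uv,pts("side",[uv],[d2[uv[1],uv[0]]]).round(3))
# rest from top: all depth pixels near
v,u=np.mgrid[150:260,330:420]; 
c=pts("top",np.c_[u.ravel(),v.ravel()],d[150:260,330:420].ravel())
b=c[(abs(c[:,2]-.040)<.006)&(c[:,0]>.40)&(c[:,0]<.53)&(c[:,1]>-.2)&(c[:,1]<-.03)]
print("bed",len(b),b.min(0),b.max(0),cv2.minAreaRect((b[:,:2]*1000).astype(np.float32)))
b=c[(abs(c[:,2]-.070)<.006)&(c[:,0]>.40)&(c[:,0]<.53)&(c[:,1]<-.14)&(c[:,1]>-.2)]
print("stop top",len(b),cv2.minAreaRect((b[:,:2]*1000).astype(np.float32)))
b=c[(c[:,2]>.03)&(c[:,0]>.40)&(c[:,0]<.53)&(c[:,1]>-.2)&(c[:,1]<-.03)]
print("all",cv2.minAreaRect((b[:,:2]*1000).astype(np.float32)))
b=c[(c[:,2]>.153)&(c[:,0]>.42)&(c[:,0]<.53)];print("cap top",len(b),b.mean(0),b.min(0),b.max(0))
b=c[(c[:,2]>.09)&(c[:,2]<.135)&(c[:,0]>.42)&(c[:,0]<.53)];print("body",len(b),cv2.minAreaRect((b[:,:2]*1000).astype(np.float32)))
# corners picked in top crop
px=np.array([(285,233),(308,395)])/6+[311,157];e=atz("top",px,.04);print(e)
px=np.array([(470,195),(500,370)])/6+[311,157];print(atz("top",px,.07))
```

```text
tool x,y,z in world cols
 [[-0.897 -0.     0.441]
 [-0.441 -0.    -0.897]
 [ 0.    -1.     0.   ]]
(330, 95) [[0.591 0.042 0.591]]
(330, 60) [[0.744 0.032 0.479]]
(420, 40) [[ 0.697 -0.146  0.611]]
(300, 115) [[0.577 0.106 0.536]]
(330, 128) [[ 0.776  0.023 -0.001]]
side (380, 200) [[ 0.582 -0.621  0.591]]
side (430, 50) [[ 0.596 -0.744  0.823]]
side (500, 200) [[ 0.677 -0.746  0.693]]
side (395, 300) [[ 0.6   -0.743  0.549]]
bed 579 [ 0.41215051 -0.1721989   0.03405484] [ 0.51456046 -0.05834243  0.04568997] ((465.172119140625, -114.28208923339844), (100.89566040039062, 106.58918762207031), 5.553616046905518)
stop top 84 ((469.16363525390625, -155.7073974609375), (99.51580810546875, 32.65765380859375), 3.0029571056365967)
all ((465.4365234375, -116.17056274414062), (100.8097152709961, 110.92549896240234), 4.598928928375244)
cap top 50 [ 0.46761031 -0.13465063  0.1585103 ] [ 0.45678677 -0.1449869   0.15400268] [ 0.47859561 -0.12329224  0.16241574]
body 149 ((467.55780029296875, -134.66744995117188), (63.74660110473633, 27.89763641357422), 7.797138690948486)
[[ 0.50565443 -0.06071169  0.04      ]
 [ 0.41204538 -0.06758785  0.04      ]]
[[ 0.51605287 -0.16233072  0.07      ]
 [ 0.4166197  -0.17072775  0.07      ]]
```

Request:
{"op": "arm_command", "data": {"steps": [{"hand": 0.6,"travel": [0,-0.1,0],"rotation": [0,0,0]},{"hand": 0.6,"travel": [-0.1,-0.05,-0.1],"rotation": [0,0,0]},{"hand": 0.6,"travel": [-0.13,0,-0.13],"rotation": [0,0,0]},{"hand": 0.6,"travel": [-0.13,0,-0.13],"rotation": [0,0,0]},{"hand": 0.6,"travel": [-0.13,0,-0.13],"rotation": [0,0,0]},{"hand": 0.6,"travel": [-0.13,0,-0.13],"rotation": [0,0,0]},{"hand": 0.6,"travel": [-0.13,0,-0.13],"rotation": [0,0,0]},{"hand": 0.6,"travel": [-0.13,0,-0.13],"rotation": [0,0,0]},{"hand": 0.6,"travel": [-0.13,0,-0.13],"rotation": [0,0,0]}]}}

```text
time: 1.88
eef_pos: [0.4391, -0.1921, 0.3039]
tcp_rot: [0.156, -0.688, 0.691, -0.159]
contact_force: [0.6, -0.1, 0.3]
opening: 0.601
```

Request:
{"op": "arm_command", "data": {"steps": [{"hand": 0.6,"travel": [-0.1,0,-0.08],"rotation": [0,0,0]},{"hand": 0.6,"travel": [-0.07,0.02,-0.06],"rotation": [0,0,0]},{"hand": 0.6,"travel": [0,0,0],"rotation": [0,0.35,0]},{"hand": 0.6,"travel": [0,0,0],"rotation": [0,0.35,0]},{"hand": 0.6,"travel": [0,0,0],"rotation": [0,0,0]}]}}

```text
time: 2.5
eef_pos: [0.4683, -0.1253, 0.2992]
tcp_rot: [0.026, -0.705, 0.708, -0.032]
contact_force: [0.4, 0.1, -1.1]
opening: 0.606
```

```bash
cat > look.py <<'E'
from h import *
import sys
n=sys.argv[1];cams=sys.argv[2].split(",")
s=ctrl.get_state();print(s["time"],s["eef_pos"].round(4),s["qpos"].round(3),s["contact_force"].round(2),round(s["opening"],3));print(R.from_quat(s["tcp_rot"]).as_matrix().round(4))
for c in cams:
    im,d=ctrl.read_camera(c);np.savez(f"/tmp/{c}{n}.npz",im=im,d=d,pos=s["eef_pos"],q=s["tcp_rot"])
    cv2.imwrite(f"pics/{c}{n}.png",im)
    if c!="wrist":
        u,v=((370,207) if c=="top" else (318,240))
        cv2.imwrite(f"pics/{c}{n}.png",cv2.resize(im[v-50:v+50,u-65:u+65],None,fx=6,fy=6,interpolation=cv2.INTER_CUBIC))
E
python3 look.py 1 wrist,side,top
```

```text
2.5 [ 0.4683 -0.1253  0.2992] [-0.471 -0.182  1.986  0.     1.328  1.019] [ 0.38  0.1  -1.1 ] 0.606
[[-0.9967  0.0084  0.0808]
 [-0.0808 -0.0041 -0.9967]
 [-0.0081 -1.      0.0048]]
```

View pics/wrist1.png

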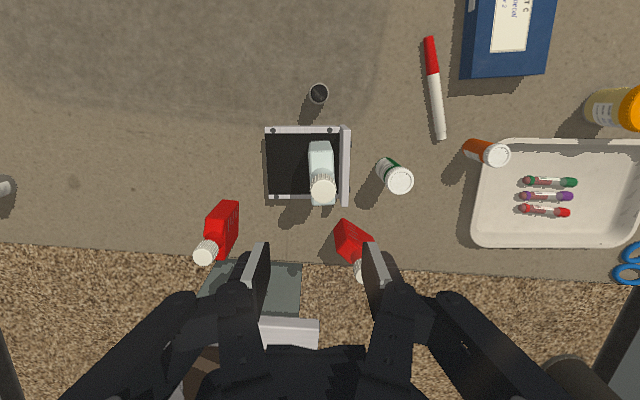

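View pics/side1.png

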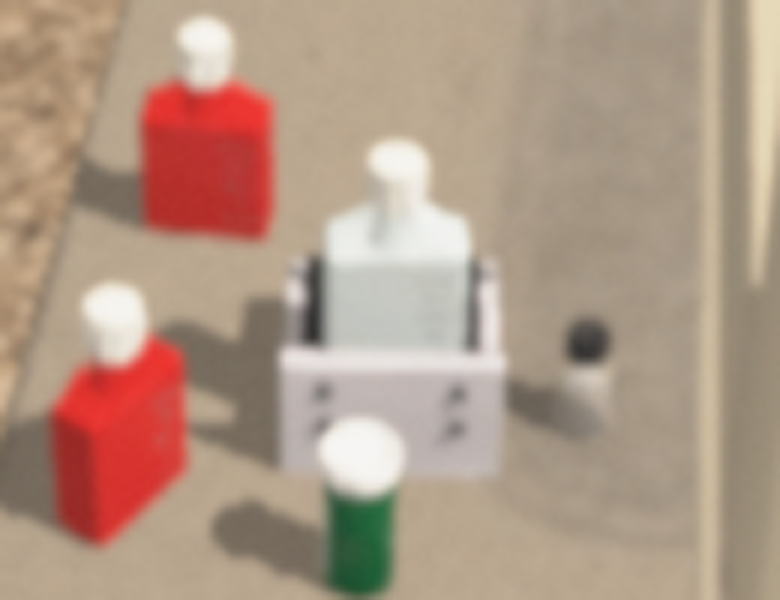

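The wrist view shows the cap at (323,188), the bed from (265,127) to (340,195) and the stop on the right at (345,165). I'll measure these points in all the views.

Run:
```python
from h import *
z=np.load("/tmp/wrist1.npz");d=z["d"];s={"eef_pos":z["pos"],"tcp_rot":z["q"]}
v,u=np.mgrid[100:230,240:380]
c=pts("wrist",np.c_[u.ravel(),v.ravel()],d[100:230,240:380].ravel(),s)
roi=(c[:,0]>.40)&(c[:,0]<.53)&(c[:,1]>-.19)&(c[:,1]<-.03)
def rect(m,n):
    b=c[m&roi]; r=cv2.minAreaRect((b[:,:2]*1000).astype(np.float32)); print(n,len(b),np.round(r[0],1),np.round(r[1],1),round(r[2],2),"z",np.median(b[:,2]).round(4))
rect(abs(c[:,2]-.04)<.005,"bed"); rect(c[:,2]>.03,"all");rect((abs(c[:,2]-.07)<.004)&(c[:,1]<-.14),"stop");rect(c[:,2]>.155,"capz");rect((c[:,2]>.085)&(c[:,2]<.13),"body")
b=c[roi&(c[:,2]>.155)];print("cap",b.mean(0).round(4),b.min(0).round(4),b.max(0).round(4))
# bed lines: -x end edge fit 
im=z["im"];cv2.imwrite("pics/w1crop.png",cv2.resize(im[110:220,250:365],None,fx=5.4,fy=5.4,interpolation=cv2.INTER_CUBIC))
for cam in("top","side","wrist"):
    for m in ctrl.masks_of(cam,"vial_green")[:1]+ctrl.masks_of(cam,"immersion_oil")[:1]: print(cam,m["at"],round(m["score"],2))
```

```text
bed 3784 [ 466.4 -113.6] [ 99.2 108. ] 4.89 z 0.0389
all 6246 [ 466.6 -115.5] [ 99.3 112.9] 4.86 z 0.0396
stop 629 [ 470.  -157.2] [98.7 25.8] 7.06 z 0.0689
capz 503 [ 469.  -133.2] [24.2 22.9] 4.9 z 0.159
body 862 [ 468.7 -133.3] [64.2 28. ] 7.96 z 0.117
cap [ 0.4694 -0.1331  0.1589] [ 0.457  -0.1449  0.1551] [ 0.4813 -0.1215  0.1609]
side [310.7, 274.3] 0.84
side [347.5, 251.9] 0.63
wrist [394.6, 175.8] 0.68
wrist [321.0, 93.5] 0.92
```

View pics/w1crop.png

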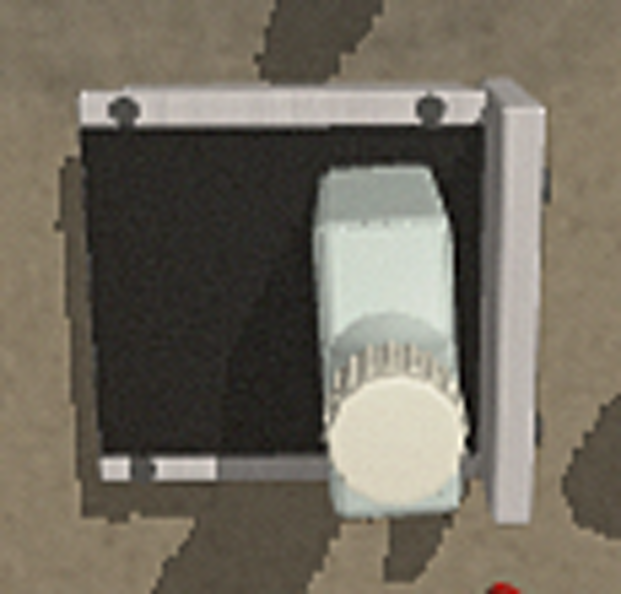

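Request:
{"op": "arm_command", "data": {"steps": [{"hand": 0.38,"travel": [0,0,0],"rotation": [0,-0.11,0]},{"hand": 0.38,"travel": [0,0,-0.073],"rotation": [0.333,0,0]},{"hand": 0.38,"travel": [0,0,-0.073],"rotation": [0.333,0,0]},{"hand": 0.38,"travel": [0,0,-0.073],"rotation": [0.333,0,0]},{"hand": 0.38,"travel": [0,0,-0.073],"rotation": [0.333,0,0]},{"hand": 0.38,"travel": [0,0,-0.073],"rotation": [0.333,0,0]},{"hand": 0.38,"travel": [0,0,-0.073],"rotation": [0.333,0,0]}]}}

```text
time: 3.82
eef_pos: [0.4567, -0.014, 0.25]
tcp_rot: [0.003, -0.24, 0.968, -0.07]
contact_force: [0.9, -0.4, -1.5]
opening: 0.378
```

```bash
python3 look.py 2 top,side; python3 -c "
import cv2,numpy as np
cv2.imwrite('pics/s2full.png',np.vstack([np.load('/tmp/side2.npz')['im'][:,100:],np.load('/tmp/top2.npz')['im'][:,100:]])[:, :][::1,::1][:800]*1 if 0 else cv2.resize(np.hstack([np.load('/tmp/side2.npz')['im'],np.load('/tmp/top2.npz')['im']]),(800,250)))"
```

```text
3.825 [ 0.4567 -0.014   0.25  ] [ 0.184 -0.037  2.183 -1.14   1.34   2.134] [ 0.93 -0.45 -1.51] 0.378
[[-0.9902  0.1339  0.0397]
 [-0.137  -0.8748 -0.4648]
 [-0.0275 -0.4656  0.8845]]
```

View pics/s2full.png

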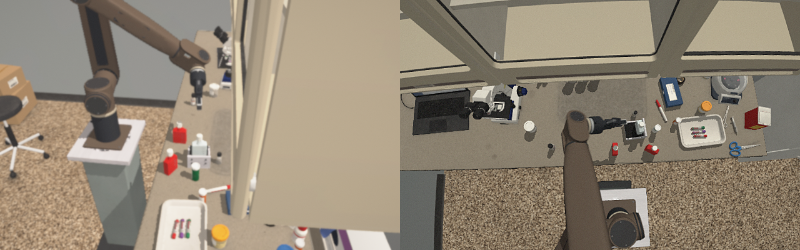

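```bash
cat > plan.py <<'E'
from h import *
from scipy.spatial.transform import Slerp
P=np.array([.4671,-.1191,.040])          # pivot edge
ex=np.array([.1385,-.9904,0]);up=np.array([0,0,1.]);
def Rt(a):  # tool rotation matrix at tilt a (deg)
    a=np.radians(a); y=-up*np.cos(a)+ex*np.sin(a); z=ex*np.cos(a)+up*np.sin(a)
    return np.c_[np.cross(y,z),y,z]
def flaskpt(th,x,z,y=0): # flask frame point at tip angle th
    t=np.radians(th); fx=ex*np.cos(t)+up*np.sin(t); fz=-ex*np.sin(t)+up*np.cos(t)
    return P+fx*(x+.014)+fz*z
def rows(wps,M0=None,p0=None):
    s=ctrl.get_state()
    M=R.from_quat(s["tcp_rot"]).as_matrix() if M0 is None else M0;p=s["eef_pos"] if p0 is None else p0
    for (pt,Mt) in wps:
        t=M.T@(pt-p)/.3; r=np.degrees(R.from_matrix(M.T@Mt).as_rotvec())/30
        print("t",t.round(3).tolist(),"r",r.round(3).tolist(),"| mm",round(np.linalg.norm(t)*300,1),"deg",round(np.linalg.norm(r)*30,1))
        M,p=Mt,pt
def interp(pt,Mt,n):
    s=ctrl.get_state();M=R.from_quat(s["tcp_rot"]);sl=Slerp([0,1],R.concatenate([M,R.from_matrix(Mt)]))
    return [(s["eef_pos"]+(pt-s["eef_pos"])*k/n,sl(k/n).as_matrix()) for k in range(1,n+1)]
E
python3 - <<'E'
from plan import *
rows(interp(np.array([.469,-.133,.27]),Rt(0),7))
E
```

```text
t [0.001, 0.045, 0.038] r [-0.295, -0.002, -0.003] | mm 17.6 deg 8.8
t [0.001, 0.038, 0.044] r [-0.295, -0.002, -0.003] | mm 17.6 deg 8.8
t [0.001, 0.031, 0.05] r [-0.295, -0.002, -0.003] | mm 17.6 deg 8.8
t [0.001, 0.023, 0.054] r [-0.295, -0.002, -0.003] | mm 17.6 deg 8.8
t [0.001, 0.014, 0.057] r [-0.295, -0.002, -0.003] | mm 17.6 deg 8.8
t [0.001, 0.005, 0.058] r [-0.295, -0.002, -0.003] | mm 17.6 deg 8.8
t [0.001, -0.004, 0.059] r [-0.295, -0.002, -0.003] | mm 17.6 deg 8.8
```

Request:
{"op": "arm_command", "data": {"steps": [{"hand": 0.5,"travel": [0,0.045,0.038],"rotation": [-0.295,0,0]},{"hand": 0.5,"travel": [0,0.038,0.044],"rotation": [-0.295,0,0]},{"hand": 0.5,"travel": [0,0.031,0.05],"rotation": [-0.295,0,0]},{"hand": 0.5,"travel": [0,0.023,0.054],"rotation": [-0.295,0,0]},{"hand": 0.5,"travel": [0,0.014,0.057],"rotation": [-0.295,0,0]},{"hand": 0.5,"travel": [0,0.005,0.058],"rotation": [-0.295,0,0]},{"hand": 0.5,"travel": [0,-0.004,0.059],"rotation": [-0.295,0,0]},{"hand": 0.5,"travel": [0,0,0],"rotation": [0,0,0]}]}}

```text
time: 4.92
eef_pos: [0.4766, -0.1419, 0.2838]
tcp_rot: [-0.038, 0.717, -0.693, 0.068]
contact_force: [0.1, -0.1, 0.3]
opening: 0.496
```

```bash
python3 - <<'E'
from plan import *
s=ctrl.get_state();print(s["eef_pos"],s["qpos"].round(3),s["time"]);rows([(np.array([.469,-.133,.27]),Rt(0))])
E
python3 look.py 3 wrist
```

```text
[ 0.47655394 -0.14185853  0.28383156] [-0.517 -0.15   1.987  0.053  1.288  0.89 ] 4.925
t [0.023, 0.046, -0.032] r [0.058, 0.019, -0.085] | mm 18.1 deg 3.1
4.925 [ 0.4766 -0.1419  0.2838] [-0.517 -0.15   1.987  0.053  1.288  0.89 ] [ 0.05 -0.07  0.26] 0.496
[[-0.988   0.04    0.1491]
 [-0.1476  0.0362 -0.9884]
 [-0.0449 -0.9985 -0.0299]]
```

View pics/wrist3.png

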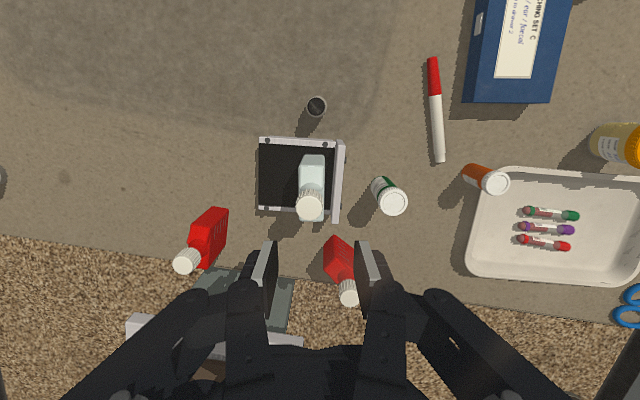

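Run:
```python
from plan import *
z=np.load("/tmp/wrist3.npz");d=z["d"];s={"eef_pos":z["pos"],"tcp_rot":z["q"]}
v,u=np.mgrid[120:240,240:360]
c=pts("wrist",np.c_[u.ravel(),v.ravel()],d[120:240,240:360].ravel(),s)
roi=(c[:,0]>.40)&(c[:,0]<.53)&(c[:,1]>-.19)&(c[:,1]<-.03)
for n,m in [("cap",c[:,2]>.155),("body",(c[:,2]>.085)&(c[:,2]<.13)),("all",c[:,2]>.033)]:
    b=c[m&roi];print(n,len(b),cv2.minAreaRect((b[:,:2]*1000).astype(np.float32)),b[:,2].max())
# finger tips in wrist depth -> tool coords
p=ctrl.camera_params("wrist");T=p["tool_from_camera"]
v,u=np.nonzero((d>0)&(d<.2));r=rays(p,np.c_[u,v]);zz=d[v,u][:,None];q=np.c_[r*zz,zz]@T[:3,:3].T+T[:3,3]
f=(q[:,1]>-.03)&(abs(q[:,2])<.08);q=q[f];print("tip y",np.percentile(q[:,1],[50,95,99,100]).round(4))
t=q[q[:,1]>np.percentile(q[:,1],99)-.015]
for sg in(-1,1):
    k=t[np.sign(t[:,2])==sg];print(sg,len(k),k.min(0).round(4),k.max(0).round(4))
```

```text
cap 549 ((469.1104736328125, -133.35360717773438), (23.901662826538086, 24.332483291625977), 35.276832580566406) 0.1611138811621846
body 929 ((469.1457214355469, -133.150146484375), (63.37790298461914, 27.68038558959961), 9.010679244995117) 0.1299663410003435
all 6473 ((466.1594543457031, -115.63119506835938), (100.13995361328125, 113.12480163574219), 4.8471760749816895) 0.1611138811621846
tip y [-0.019   0.0147  0.0202  0.0245]
-1 525 [-0.012   0.0052 -0.035 ] [ 0.0115  0.0243 -0.0212]
1 515 [-0.0119  0.0053  0.0211] [0.0112 0.0245 0.0351]
```

Run:
```python
from plan import *
rows(interp(np.array([.469,-.133,.22]),Rt(0),3))
```

```text
t [0.01, 0.071, -0.007] r [0.019, 0.007, -0.028] | mm 21.5 deg 1.0
t [0.009, 0.071, -0.008] r [0.019, 0.007, -0.028] | mm 21.5 deg 1.0
t [0.008, 0.071, -0.009] r [0.019, 0.007, -0.028] | mm 21.5 deg 1.0
```

Request:
{"op": "arm_command", "data": {"steps": [{"hand": 0.5,"travel": [0.02,0.05,-0.016],"rotation": [0.029,0.01,-0.042]},{"hand": 0.5,"travel": [0.01,0.07,-0.008],"rotation": [0.029,0.01,-0.042]},{"hand": 0.5,"travel": [0,0.07,0],"rotation": [0,0,0]},{"hand": 0.5,"travel": [0,0,0],"rotation": [0,0,0]}]}}

```text
time: 5.48
eef_pos: [0.4647, -0.129, 0.2209]
tcp_rot: [0.053, -0.704, 0.706, -0.05]
contact_force: [-0.1, 0.2, -0.6]
opening: 0.502
```

Run:
```python
from plan import *
s=ctrl.get_state();print(s["eef_pos"],s["time"]);rows([(np.array([.469,-.133,s["eef_pos"][2]]),Rt(0)),(np.array([.469,-.133,.167]),Rt(0))])
```

```text
[ 0.46472306 -0.12901226  0.22085866] 5.475
t [-0.012, -0.0, 0.015] r [-0.006, 0.014, 0.01] | mm 5.8 deg 0.5
t [0.0, 0.18, 0.0] r [0.0, -0.0, 0.0] | mm 53.9 deg 0.0
```

Request:
{"op": "arm_command", "data": {"steps": [{"hand": 0.5,"travel": [-0.012,0,0.015],"rotation": [0,0.014,0.01]},{"hand": 0.5,"travel": [0,0.04,0],"rotation": [0,0,0]},{"hand": 0.5,"travel": [0,0,0],"rotation": [0,0,0]}]}}

```text
time: 5.85
eef_pos: [0.4695, -0.132, 0.2083]
tcp_rot: [0.049, -0.704, 0.707, -0.05]
contact_force: [-0.5, 0.3, -0.3]
opening: 0.501
```

Run:
```python
from plan import *
s=ctrl.get_state();print(s["eef_pos"],s["time"]);rows([(np.array([.469,-.133,.167]),Rt(0))])
```

```text
[ 0.46953372 -0.13203061  0.20830183] 5.85
t [0.002, 0.138, 0.002] r [-0.008, 0.004, -0.001] | mm 41.3 deg 0.3
```

Request:
{"op": "arm_command", "data": {"steps": [{"hand": 0.5,"travel": [0,0.046,0.002],"rotation": [0,0,0]},{"hand": 0.5,"travel": [0,0.046,0],"rotation": [0,0,0]},{"hand": 0.5,"travel": [0,0.043,0],"rotation": [0,0,0]},{"hand": 0.5,"travel": [0,0,0],"rotation": [0,0,0]}]}}

```text
time: 6.35
eef_pos: [0.4695, -0.1331, 0.1648]
tcp_rot: [0.049, -0.704, 0.707, -0.05]
contact_force: [-0.3, -0.9, -0.1]
opening: 0.5
```

```bash
python3 look.py 4 wrist,side,top
```

```text
6.35 [ 0.4695 -0.1331  0.1648] [-0.483 -0.033  2.107 -0.004  1.065  0.95 ] [-0.32 -0.95 -0.06] 0.5
[[-9.902e-01  7.000e-04  1.396e-01]
 [-1.396e-01 -4.100e-03 -9.902e-01]
 [-1.000e-04 -1.000e+00  4.100e-03]]
```

View pics/wrist4.png

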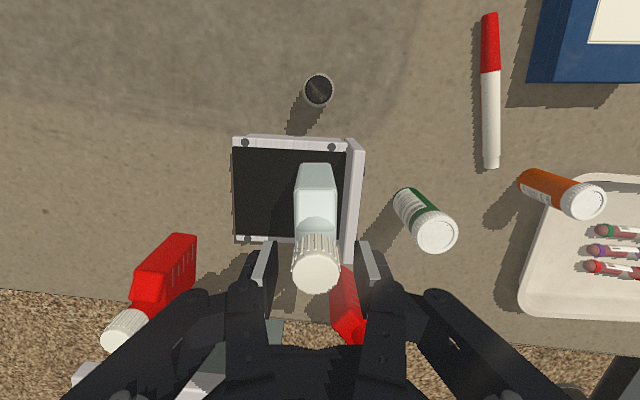

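View pics/side4.png

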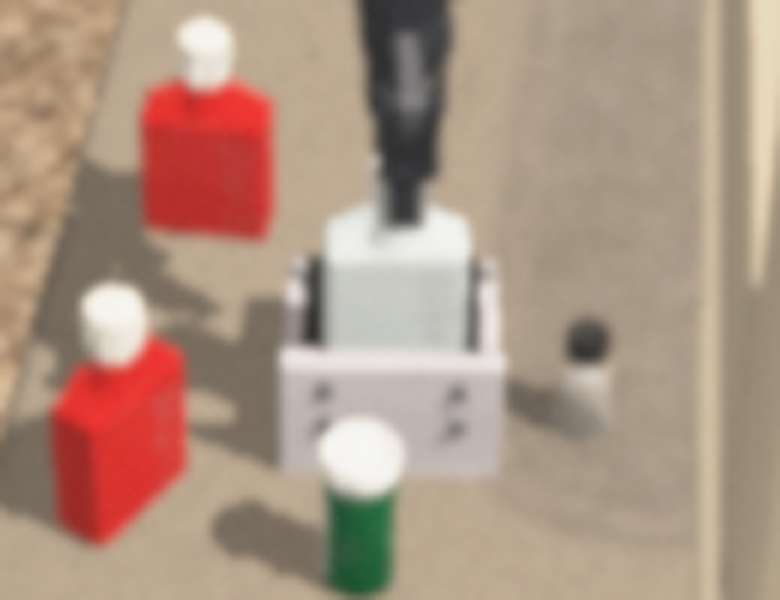

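Run:
```python
from plan import *
w=[(flaskpt(a,0,.125),Rt(a)) for a in range(2,21,2)]
rows(w)
```

```text
t [0.005, 0.005, -0.018] r [0.054, 0.002, -0.006] | mm 5.7 deg 1.6
t [-0.0, -0.001, -0.015] r [0.067, -0.0, -0.0] | mm 4.4 deg 2.0
t [0.0, -0.001, -0.015] r [0.067, 0.0, 0.0] | mm 4.4 deg 2.0
t [-0.0, -0.001, -0.015] r [0.067, -0.0, -0.0] | mm 4.4 deg 2.0
t [0.0, -0.001, -0.015] r [0.067, 0.0, 0.0] | mm 4.4 deg 2.0
t [0.0, -0.001, -0.015] r [0.067, -0.0, -0.0] | mm 4.4 deg 2.0
t [-0.0, -0.001, -0.015] r [0.067, 0.0, -0.0] | mm 4.4 deg 2.0
t [0.0, -0.001, -0.015] r [0.067, -0.0, -0.0] | mm 4.4 deg 2.0
t [-0.0, -0.001, -0.015] r [0.067, -0.0, 0.0] | mm 4.4 deg 2.0
t [0.0, -0.001, -0.015] r [0.067, 0.0, 0.0] | mm 4.4 deg 2.0
```

Request:
{"op": "arm_command", "data": {"steps": [{"hand": 0.43,"travel": [0,0,0],"rotation": [0,0,0]},{"hand": 0.37,"travel": [0,0,0],"rotation": [0,0,0]},{"hand": 0.37,"travel": [0,0,0],"rotation": [0,0,0]}]}}

```text
time: 6.88
eef_pos: [0.4715, -0.134, 0.1684]
tcp_rot: [0.047, -0.703, 0.708, -0.052]
contact_force: [0.2, -0.4, 0.3]
opening: 0.365
```

Run:
```python
from plan import *
for i in range(4):
    s=ctrl.get_state();print(s["time"],s["eef_pos"].round(4),s["dq"].round(4))
    ctrl.read_camera("side")
w=[(flaskpt(a,0,.125),Rt(a)) for a in (2,4,6)]
rows(w)
```

```text
6.875 [ 0.4715 -0.134   0.1684] [-0.0005 -0.0038 -0.0025  0.0013 -0.0006  0.0005]
6.925 [ 0.4715 -0.134   0.1684] [-0.0006  0.0013  0.0023  0.0007 -0.0018 -0.0009]
6.975 [ 0.4715 -0.134   0.1683] [ 0.0005  0.001   0.0031 -0.0004  0.0001 -0.0015]
7.025 [ 0.4714 -0.134   0.1681] [ 0.0002  0.0022  0.0038  0.0032 -0.0002  0.0012]
t [0.007, 0.009, -0.019] r [0.052, 0.002, -0.01] | mm 6.6 deg 1.6
t [-0.0, -0.001, -0.015] r [0.067, -0.0, -0.0] | mm 4.4 deg 2.0
t [0.0, -0.001, -0.015] r [0.067, 0.0, 0.0] | mm 4.4 deg 2.0
```

Request:
{"op": "arm_command", "data": {"steps": [{"hand": 0.37,"travel": [0.004,0.006,-0.019],"rotation": [0.052,0,-0.01]},{"hand": 0.37,"travel": [0,0,-0.015],"rotation": [0.067,0,0]},{"hand": 0.37,"travel": [0,0,-0.015],"rotation": [0.067,0,0]},{"hand": 0.37,"travel": [0,0,-0.015],"rotation": [0.067,0,0]}]}}

```text
time: 7.58
eef_pos: [0.4669, -0.1142, 0.1647]
tcp_rot: [0.046, -0.652, 0.755, -0.052]
contact_force: [-0.0, -0.3, 0.2]
opening: 0.37
```

```bash
cat > st.py <<'E'
from plan import *
import sys
s=ctrl.get_state();M=R.from_quat(s["tcp_rot"]).as_matrix()
a=np.degrees(np.arctan2(M[:,1]@ex,-M[2,1]))
t=np.radians(a);fx=ex*np.cos(t)+up*np.sin(t); fz=-ex*np.sin(t)+up*np.cos(t);ey=np.cross(up,ex)
r=s["eef_pos"]-P
print("t",s["time"],"tilt",a.round(2),"TCP in tool-tilted flask frame x,y,z",(r@fx-.014).round(4),(r@ey).round(4),(r@fz).round(4),"F",s["contact_force"].round(1),"open",round(s["opening"],3),"q",s["qpos"].round(2))
E
python3 st.py; python3 look.py 5 wrist,side
python3 - <<'E'
from plan import *
w=[(flaskpt(a,0,.125),Rt(a)) for a in (10,12,14,16)]
rows(w)
E
```

```text
t 7.575 tilt 8.44 TCP in tool-tilted flask frame x,y,z -0.0006 0.0005 0.1241 F [-0.  -0.3  0.2] open 0.37 q [-0.39 -0.07  2.15 -0.15  1.    1.12]
7.575 [ 0.4669 -0.1142  0.1647] [-0.391 -0.072  2.149 -0.152  0.996  1.119] [-0.04 -0.26  0.2 ] 0.37
[[-9.903e-01  1.960e-02  1.373e-01]
 [-1.387e-01 -1.454e-01 -9.796e-01]
 [ 8.000e-04 -9.892e-01  1.467e-01]]
t [0.001, -0.005, -0.007] r [0.056, 0.004, 0.002] | mm 2.6 deg 1.7
t [0.0, -0.001, -0.015] r [0.067, -0.0, -0.0] | mm 4.4 deg 2.0
t [-0.0, -0.001, -0.015] r [0.067, 0.0, -0.0] | mm 4.4 deg 2.0
t [0.0, -0.001, -0.015] r [0.067, -0.0, -0.0] | mm 4.4 deg 2.0
```

View pics/wrist5.png

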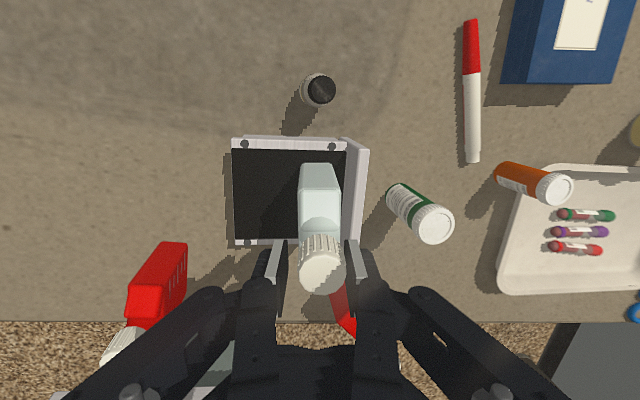

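The cap at (322,265) leans against the rear pad at (355,260). The flask is tilting with the tool.

Request:
{"op": "arm_command", "data": {"steps": [{"hand": 0.37,"travel": [0,-0.003,-0.01],"rotation": [0.05,0,0]},{"hand": 0.37,"travel": [0,0,-0.015],"rotation": [0.067,0,0]},{"hand": 0.37,"travel": [0,0,-0.015],"rotation": [0.067,0,0]},{"hand": 0.37,"travel": [0,0,-0.015],"rotation": [0.067,0,0]}]}}

```text
time: 8.18
eef_pos: [0.4644, -0.0972, 0.1624]
tcp_rot: [0.042, -0.599, 0.798, -0.055]
contact_force: [0.2, 0.1, -0.2]
opening: 0.369
```

```bash
python3 st.py;python3 look.py 6 wrist|head -0
python3 - <<'E'
from plan import *
w=[(flaskpt(a,0,.125),Rt(a)) for a in (18,20,22,24,26)]
rows(w)
E
```

```text
t 8.175 tilt 16.26 TCP in tool-tilted flask frame x,y,z -0.0009 0.0004 0.1237 F [ 0.2  0.1 -0.2] open 0.369 q [-0.3  -0.09  2.18 -0.32  0.95  1.31]
t [0.0, -0.007, -0.006] r [0.058, 0.002, 0.002] | mm 2.8 deg 1.8
t [0.0, -0.001, -0.015] r [0.067, 0.0, 0.0] | mm 4.4 deg 2.0
t [-0.0, -0.001, -0.015] r [0.067, 0.0, -0.0] | mm 4.4 deg 2.0
t [-0.0, -0.001, -0.015] r [0.067, 0.0, -0.0] | mm 4.4 deg 2.0
t [0.0, -0.001, -0.015] r [0.067, 0.0, 0.0] | mm 4.4 deg 2.0Exception ignored on flushing sys.stdout:
BrokenPipeError: [Errno 32] Broken pipe
```

View pics/wrist6.png

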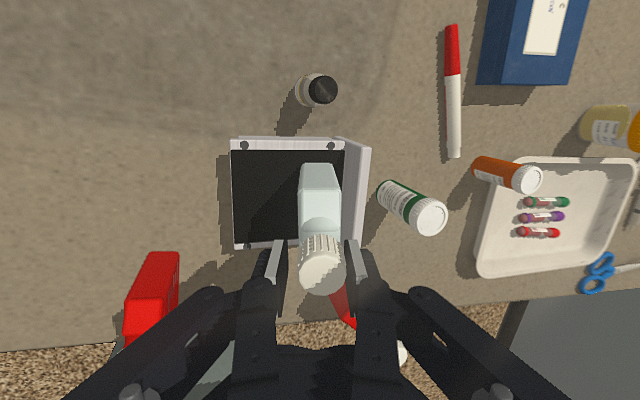

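The flask still rests on the rear pad, with the tool tilted 16°. I'll continue slowly through the tipping point.

Request:
{"op": "arm_command", "data": {"steps": [{"hand": 0.37,"travel": [0,-0.003,-0.01],"rotation": [0.05,0,0]},{"hand": 0.37,"travel": [0,0,-0.012],"rotation": [0.05,0,0]},{"hand": 0.37,"travel": [0,0,-0.012],"rotation": [0.05,0,0]},{"hand": 0.37,"travel": [0,0,-0.012],"rotation": [0.05,0,0]}]}}

```text
time: 8.72
eef_pos: [0.4623, -0.0831, 0.1586]
tcp_rot: [0.039, -0.555, 0.829, -0.058]
contact_force: [0.4, 0.7, -0.5]
opening: 0.371
```

```bash
python3 st.py;python3 look.py 7 wrist >/dev/null
python3 - <<'E'
from plan import *
w=[(flaskpt(a,0,.125),Rt(a)) for a in (24,26,28,30,32)]
rows(w)
E
```

```text
t 8.725 tilt 22.46 TCP in tool-tilted flask frame x,y,z -0.0023 0.0002 0.1235 F [ 0.4  0.7 -0.5] open 0.371 q [-0.22 -0.09  2.21 -0.46  0.93  1.47]
t [-0.0, -0.007, -0.001] r [0.052, 0.001, 0.001] | mm 2.1 deg 1.6
t [0.0, -0.001, -0.015] r [0.067, 0.0, 0.0] | mm 4.4 deg 2.0
t [-0.0, -0.001, -0.015] r [0.067, -0.0, 0.0] | mm 4.4 deg 2.0
t [-0.0, -0.001, -0.015] r [0.067, 0.0, -0.0] | mm 4.4 deg 2.0
t [0.0, -0.001, -0.015] r [0.067, -0.0, 0.0] | mm 4.4 deg 2.0
```

View pics/wrist7.png

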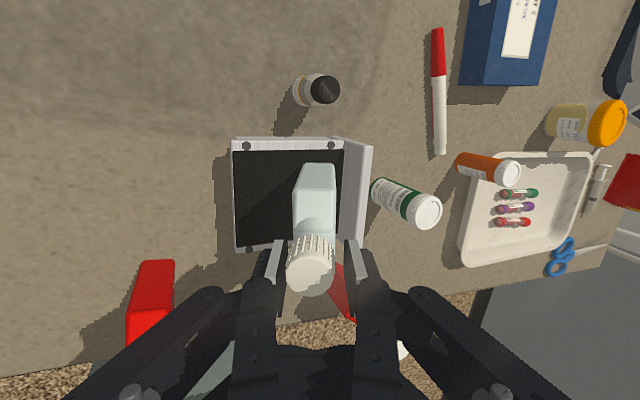

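The flask now rests on the front pad: the cap at (310,265) touches the left pad at (275,265). I'll continue the supported lowering.

Request:
{"op": "arm_command", "data": {"steps": [{"hand": 0.37,"travel": [0,-0.004,-0.008],"rotation": [0.067,0,0]},{"hand": 0.37,"travel": [0,-0.001,-0.015],"rotation": [0.067,0,0]},{"hand": 0.37,"travel": [0,-0.001,-0.015],"rotation": [0.067,0,0]},{"hand": 0.37,"travel": [0,-0.001,-0.015],"rotation": [0.067,0,0]},{"hand": 0.37,"travel": [0,-0.001,-0.015],"rotation": [0.067,0,0]}]}}

```text
time: 9.4
eef_pos: [0.4598, -0.064, 0.1518]
tcp_rot: [0.032, -0.478, 0.876, -0.061]
contact_force: [-0.0, -0.1, -0.6]
opening: 0.368
```

```bash
python3 st.py
python3 - <<'E'
from plan import *
w=[(flaskpt(a,0,.125),Rt(a)) for a in (36,38,40,42,44)]
rows(w)
E
```

```text
t 9.4 tilt 32.73 TCP in tool-tilted flask frame x,y,z -0.0003 0.0004 0.1241 F [-0.  -0.1 -0.6] open 0.368 q [-0.1  -0.06  2.23 -0.7   0.95  1.75]
t [0.001, -0.005, -0.023] r [0.109, -0.004, -0.0] | mm 7.0 deg 3.3
t [0.0, -0.001, -0.015] r [0.067, 0.0, 0.0] | mm 4.4 deg 2.0
t [0.0, -0.001, -0.015] r [0.067, -0.0, -0.0] | mm 4.4 deg 2.0
t [-0.0, -0.001, -0.015] r [0.067, -0.0, -0.0] | mm 4.4 deg 2.0
t [0.0, -0.001, -0.015] r [0.067, 0.0, 0.0] | mm 4.4 deg 2.0
```

Request:
{"op": "arm_command", "data": {"steps": [{"hand": 0.37,"travel": [0,-0.003,-0.016],"rotation": [0.067,0,0]},{"hand": 0.37,"travel": [0,-0.002,-0.015],"rotation": [0.067,0,0]},{"hand": 0.37,"travel": [0,-0.001,-0.015],"rotation": [0.067,0,0]},{"hand": 0.37,"travel": [0,-0.001,-0.015],"rotation": [0.067,0,0]},{"hand": 0.37,"travel": [0,-0.001,-0.015],"rotation": [0.067,0,0]}]}}

```text
time: 10.02
eef_pos: [0.4576, -0.0444, 0.1403]
tcp_rot: [0.026, -0.398, 0.915, -0.063]
contact_force: [-0.8, 0.0, -0.0]
opening: 0.377
```

```bash
python3 st.py; python3 look.py 8 wrist,side >/dev/null
python3 - <<'E'
from plan import *
w=[(flaskpt(a,0,.125),Rt(a)) for a in (44,46,48,50,52)]
rows(w)
E
```

```text
t 10.025 tilt 42.97 TCP in tool-tilted flask frame x,y,z -0.0007 0.001 0.1247 F [-0.8  0.  -0. ] open 0.377 q [ 0.01  0.02  2.24 -0.92  1.01  2.01]
t [0.002, -0.003, -0.002] r [0.037, -0.003, 0.002] | mm 1.2 deg 1.1
t [0.0, -0.001, -0.015] r [0.067, -0.0, -0.0] | mm 4.4 deg 2.0
t [0.0, -0.001, -0.015] r [0.067, 0.0, 0.0] | mm 4.4 deg 2.0
t [-0.0, -0.001, -0.015] r [0.067, -0.0, -0.0] | mm 4.4 deg 2.0
t [-0.0, -0.001, -0.015] r [0.067, -0.0, 0.0] | mm 4.4 deg 2.0
```

View pics/wrist8.png

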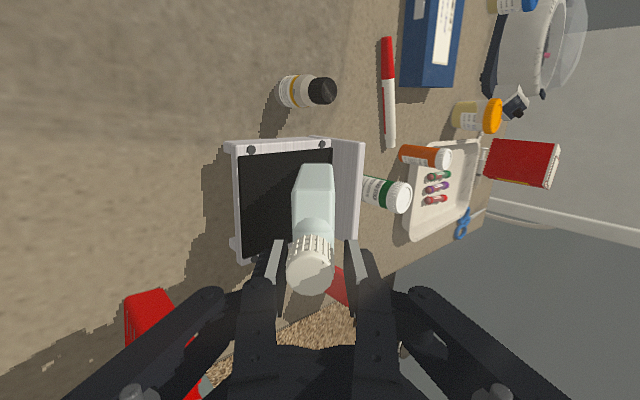

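View pics/side8.png

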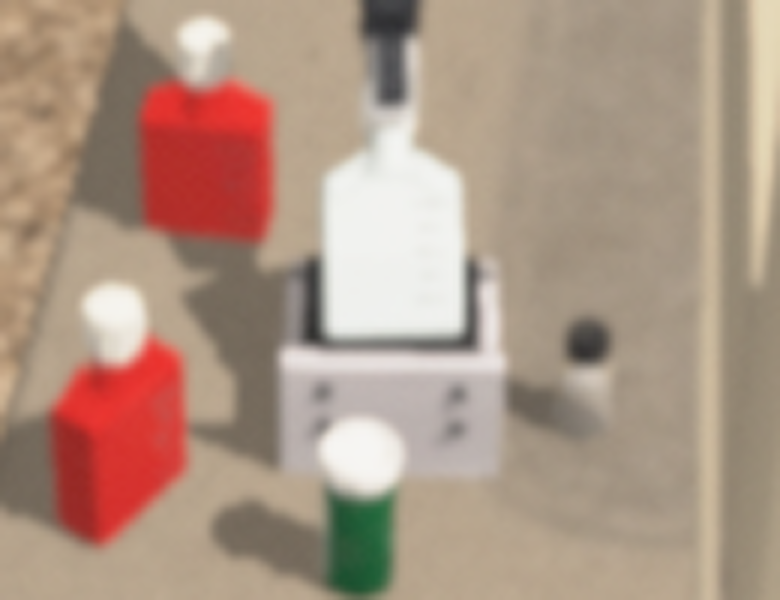

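Request:
{"op": "arm_command", "data": {"steps": [{"hand": 0.38,"travel": [0,-0.003,-0.008],"rotation": [0.067,0,0]},{"hand": 0.39,"travel": [0,-0.001,-0.015],"rotation": [0.067,0,0]},{"hand": 0.4,"travel": [0,-0.001,-0.015],"rotation": [0.067,0,0]},{"hand": 0.41,"travel": [0,-0.001,-0.015],"rotation": [0.067,0,0]},{"hand": 0.42,"travel": [0,-0.001,-0.015],"rotation": [0.067,0,0]}]}}

```text
time: 10.75
eef_pos: [0.4567, -0.0299, 0.1278]
tcp_rot: [0.02, -0.317, 0.946, -0.064]
contact_force: [-0.2, 0.7, 0.6]
opening: 0.418
```

```bash
python3 st.py
python3 - <<'E'
from plan import *
w=[(flaskpt(a,0,.125),Rt(a)) for a in (54,56,58,60)]
rows(w)
E
```

```text
t 10.75 tilt 52.99 TCP in tool-tilted flask frame x,y,z 0.002 0.0021 0.1246 F [-0.2  0.7  0.6] open 0.418 q [ 0.11  0.12  2.23 -1.1   1.11  2.23]
t [0.007, -0.002, -0.014] r [0.034, -0.011, 0.004] | mm 4.8 deg 1.1
t [0.0, -0.001, -0.015] r [0.067, -0.0, -0.0] | mm 4.4 deg 2.0
t [-0.0, -0.001, -0.015] r [0.067, 0.0, 0.0] | mm 4.4 deg 2.0
t [-0.0, -0.001, -0.015] r [0.067, 0.0, -0.0] | mm 4.4 deg 2.0
```

Request:
{"op": "arm_command", "data": {"steps": [{"hand": 0.43,"travel": [0.003,-0.002,-0.015],"rotation": [0.06,-0.005,0]},{"hand": 0.44,"travel": [0.002,-0.001,-0.015],"rotation": [0.067,-0.005,0]},{"hand": 0.45,"travel": [0,-0.001,-0.015],"rotation": [0.067,0,0]},{"hand": 0.46,"travel": [0,-0.001,-0.015],"rotation": [0.067,0,0]},{"hand": 0.47,"travel": [0,-0.001,-0.015],"rotation": [0.067,0,0]}]}}

```text
time: 11.38
eef_pos: [0.454, -0.0162, 0.1097]
tcp_rot: [0.015, -0.231, 0.971, -0.066]
contact_force: [0.1, 0.1, -0.2]
opening: 0.465
```

```bash
python3 st.py; python3 look.py 9 wrist,side,top >/dev/null
```

```text
t 11.375 tilt 63.27 TCP in tool-tilted flask frame x,y,z 0.0016 0.0013 0.124 F [ 0.1  0.1 -0.2] open 0.465 q [ 0.18  0.25  2.21 -1.23  1.24  2.42]
```

View pics/wrist9.png

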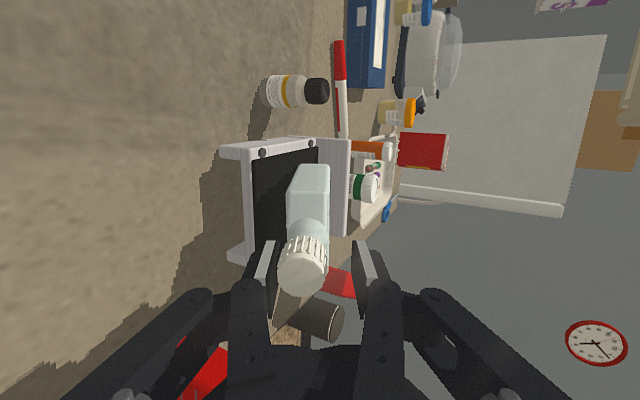

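View pics/side9.png

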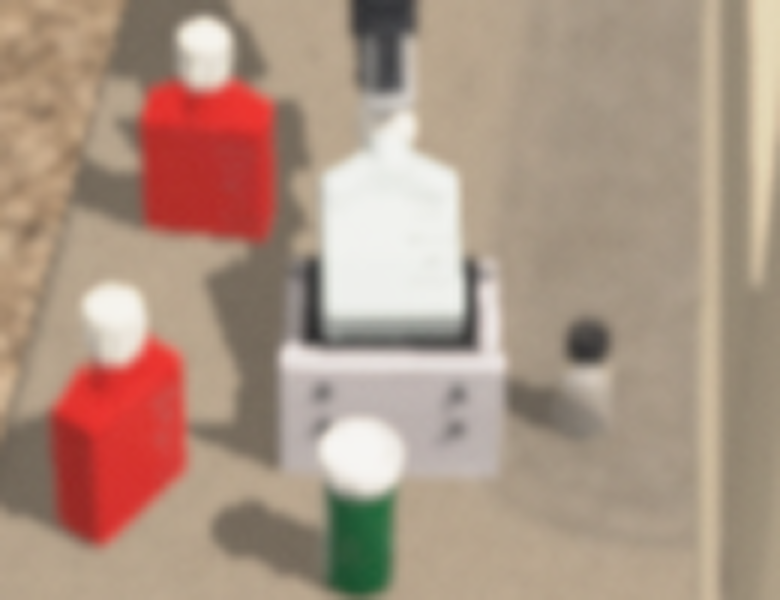

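Request:
{"op": "arm_command", "data": {"steps": [{"hand": 0.47,"travel": [0.003,-0.002,-0.015],"rotation": [0.067,0,0]},{"hand": 0.47,"travel": [0.001,-0.001,-0.015],"rotation": [0.067,0,0]},{"hand": 0.47,"travel": [0,-0.001,-0.015],"rotation": [0.067,0,0]},{"hand": 0.47,"travel": [0,-0.001,-0.015],"rotation": [0.067,0,0]}]}}

```text
time: 12.02
eef_pos: [0.4519, -0.0074, 0.0935]
tcp_rot: [0.01, -0.159, 0.985, -0.067]
contact_force: [0.4, 1.0, -0.4]
opening: 0.472
```

```bash
python3 st.py; python3 look.py 10 wrist >/dev/null
python3 - <<'E'
from plan import *
# flask pose from wrist cloud: foot/upper face points -> tilt estimate
z=np.load("/tmp/wrist10.npz");d=z["d"];s={"eef_pos":z["pos"],"tcp_rot":z["q"]}
m=ctrl.masks_of("wrist","flask")[0];c=cloud("wrist",m["region"],d,s);print(m["score"],m["at"],len(c))
r=c-P;ey=np.cross(up,ex);L=np.c_[-(r@ex),r[:,2],r@ey]
print(np.percentile(L,[1,50,99],axis=0).round(4))
E
```

```text
t 12.025 tilt 71.72 TCP in tool-tilted flask frame x,y,z 0.0015 0.0005 0.1238 F [ 0.4  1.  -0.4] open 0.472 q [ 0.23  0.37  2.19 -1.31  1.36  2.55]
0.72 [337.0, 277.5] 661
[[-0.0513  0.0145 -0.1334]
 [-0.0369  0.0304 -0.1098]
 [-0.0276  0.045  -0.0969]]
```

View pics/wrist10.png

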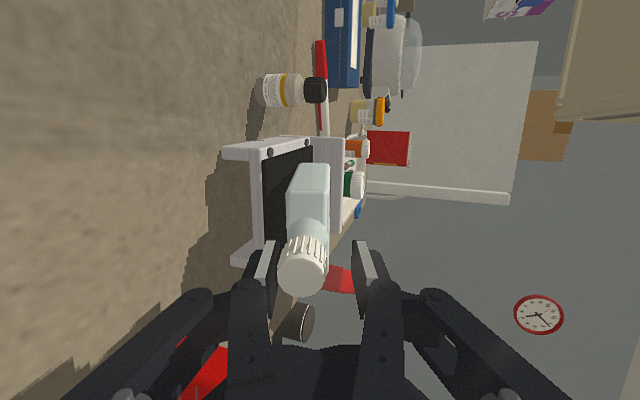

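Request:
{"op": "arm_command", "data": {"steps": [{"hand": 0.47,"travel": [0.001,-0.001,-0.015],"rotation": [0.067,0,0]},{"hand": 0.47,"travel": [0,-0.001,-0.015],"rotation": [0.067,0,0]},{"hand": 0.47,"travel": [0,-0.001,-0.015],"rotation": [0.05,0,0]}]}}

```text
time: 12.5
eef_pos: [0.4509, -0.0026, 0.0797]
tcp_rot: [0.007, -0.109, 0.992, -0.068]
contact_force: [0.5, 0.8, 0.5]
opening: 0.471
```

```bash
python3 st.py; python3 look.py 11 wrist,side >/dev/null
python3 - <<'E'
from plan import *
s=ctrl.get_state();M=R.from_quat(s["tcp_rot"]).as_matrix();p=s["eef_pos"]
h=s["opening"]*.0425  # inner face of front finger at tool -z
n=-M[:,2]
for th in (76,78,80,82,84,86,88,90,91):
    rim=flaskpt(th,-.0125,.12);l=M.T@(rim-p);l2=M.T@(flaskpt(th,-.0125,.096)-p);uc=M.T@(flaskpt(th,.0125,.096)-p)
    print(th,"rim tool y,z",l[1:].round(4),"neck side",l2[1:].round(4),"upper",uc[1:].round(4),"face z",-round(h,4))
w=[(p+np.array([0,0,-.004*k]),M) for k in (1,)];rows(w)
tip=p+M[:,1]*.025-M[:,2]*(h+.0145);print("lower fingertip back",tip.round(4))
E
```

```text
t 12.5 tilt 77.51 TCP in tool-tilted flask frame x,y,z -0.0007 0.0001 0.1234 F [0.5 0.8 0.5] open 0.471 q [ 0.26  0.46  2.16 -1.36  1.44  2.63]
76 rim tool y,z [ 0.0034 -0.008 ] neck side [ 0.0274 -0.0086] upper [0.028  0.0164] face z -0.02
78 rim tool y,z [ 0.0033 -0.0122] neck side [ 0.0273 -0.0119] upper [0.027  0.0131] face z -0.02
80 rim tool y,z [ 0.0033 -0.0163] neck side [ 0.0273 -0.0153] upper [0.0262 0.0097] face z -0.02
82 rim tool y,z [ 0.0036 -0.0205] neck side [ 0.0275 -0.0186] upper [0.0255 0.0063] face z -0.02
84 rim tool y,z [ 0.0039 -0.0247] neck side [ 0.0277 -0.022 ] upper [0.0249 0.0029] face z -0.02
86 rim tool y,z [ 0.0044 -0.0289] neck side [ 0.0281 -0.0253] upper [ 0.0244 -0.0006] face z -0.02
88 rim tool y,z [ 0.005 -0.033] neck side [ 0.0286 -0.0286] upper [ 0.0241 -0.004 ] face z -0.02
90 rim tool y,z [ 0.0058 -0.0371] neck side [ 0.0293 -0.0319] upper [ 0.0238 -0.0075] face z -0.02
91 rim tool y,z [ 0.0063 -0.0392] neck side [ 0.0296 -0.0335] upper [ 0.0238 -0.0092] face z -0.02
t [-0.0, 0.003, -0.013] r [0.0, 0.0, 0.0] | mm 4.0 deg 0.0
lower fingertip back [ 0.4526 -0.0194  0.0399]
```

View pics/side11.png

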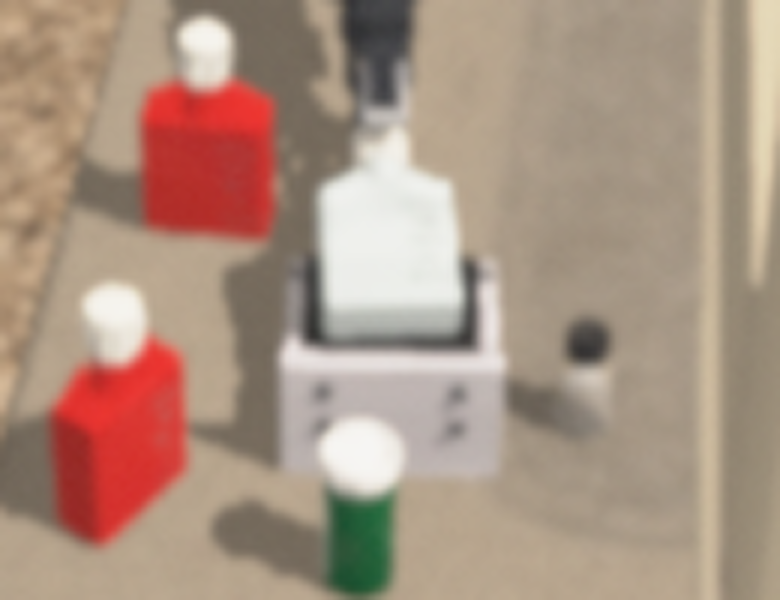

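Request:
{"op": "arm_command", "data": {"steps": [{"hand": 0.47,"travel": [0,0,-0.011],"rotation": [0,0,0]},{"hand": 0.47,"travel": [0,0,-0.011],"rotation": [0,0,0]},{"hand": 0.47,"travel": [0,0,-0.011],"rotation": [0,0,0]},{"hand": 0.47,"travel": [0,0,-0.011],"rotation": [0,0,0]}]}}

```text
time: 13.1
eef_pos: [0.4504, 0.0003, 0.0659]
tcp_rot: [0.007, -0.109, 0.992, -0.068]
contact_force: [0.2, 1.1, 0.6]
opening: 0.47
```

```bash
cat > rim.py <<'E'
from plan import *
s=ctrl.get_state();M=R.from_quat(s["tcp_rot"]).as_matrix();p=s["eef_pos"];h=s["opening"]*.0425
l=M.T@(flaskpt(90,-.0125,.12)-p);print("rim@90",l.round(4),"face",-h)
for th in np.arange(70,92,.5):
    if (M.T@(flaskpt(th,-.0125,.12)-p))[2]<-h: print("flask est",th);break
tip=p+M[:,1]*.025-M[:,2]*(h+.0145);print("tipback",tip.round(4))
E
python3 st.py; python3 rim.py; python3 look.py 12 wrist,side >/dev/null
```

```text
t 13.1 tilt 77.44 TCP in tool-tilted flask frame x,y,z -0.0149 -0.0 0.1233 F [0.2 1.1 0.6] open 0.47 q [ 0.26  0.5   2.15 -1.36  1.44  2.65]
rim@90 [ 0.      0.0058 -0.0238] face -0.019976707013360802
flask est 88.5
tipback [ 0.4527 -0.0165  0.0269]
```

View pics/wrist12.png

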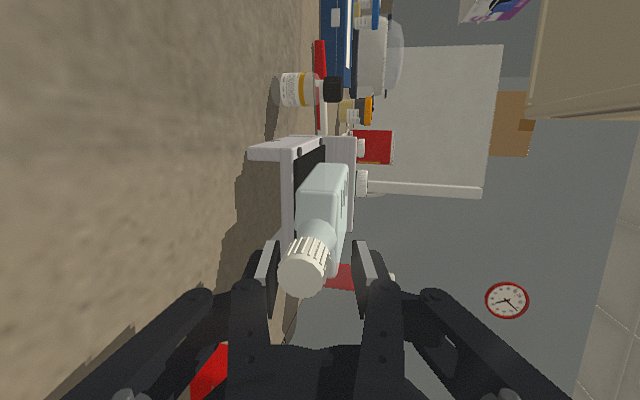

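Request:
{"op": "arm_command", "data": {"steps": [{"hand": 0.47,"travel": [0,0,-0.008],"rotation": [0,0,0]},{"hand": 0.47,"travel": [0,0,-0.008],"rotation": [0,0,0]}]}}

```text
time: 13.45
eef_pos: [0.4503, 0.0014, 0.0611]
tcp_rot: [0.007, -0.109, 0.992, -0.068]
contact_force: [0.1, 0.9, -0.1]
opening: 0.463
```

```bash
python3 st.py; python3 rim.py; python3 look.py 13 wrist,side >/dev/null; python3 -c "
import cv2;a=cv2.imread('pics/wrist12.png')[120:320,220:400];b=cv2.imread('pics/wrist13.png')[120:320,220:400]
cv2.imwrite('pics/cmp13.png',cv2.resize(cv2.hconcat([a,b]),None,fx=2.2,fy=2.2))"
```

```text
t 13.45 tilt 77.45 TCP in tool-tilted flask frame x,y,z -0.0198 0.0 0.1233 F [ 0.1  0.9 -0.1] open 0.463 q [ 0.26  0.51  2.15 -1.36  1.44  2.66]
rim@90 [ 0.      0.0058 -0.0188] face -0.019671696454787144
flask est 90.5
tipback [ 0.4526 -0.0155  0.0223]
```

View pics/cmp13.png

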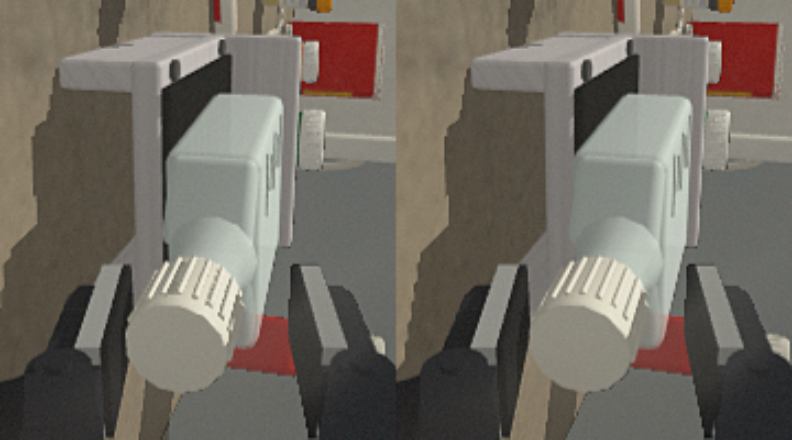

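Request:
{"op": "arm_command", "data": {"steps": [{"hand": 0.47,"travel": [0,0,-0.007],"rotation": [0,0,0]},{"hand": 0.47,"travel": [0,0,-0.007],"rotation": [0,0,0]}]}}

```text
time: 13.8
eef_pos: [0.4502, 0.0023, 0.0569]
tcp_rot: [0.007, -0.109, 0.992, -0.068]
contact_force: [1.0, -0.6, 0.5]
opening: 0.469
```

```bash
python3 st.py; python3 rim.py; python3 look.py 14 wrist,side >/dev/null; python3 -c "
import cv2;a=cv2.imread('pics/wrist13.png')[120:320,220:400];b=cv2.imread('pics/wrist14.png')[120:320,220:400]
cv2.imwrite('pics/cmp14.png',cv2.resize(cv2.hconcat([a,b]),None,fx=2.2,fy=2.2))"
```

```text
t 13.8 tilt 77.46 TCP in tool-tilted flask frame x,y,z -0.0242 0.0001 0.1233 F [ 1.  -0.6  0.5] open 0.469 q [ 0.27  0.52  2.15 -1.36  1.43  2.67]
rim@90 [ 0.0001  0.0059 -0.0144] face -0.01993576730352264
tipback [ 0.4525 -0.0144  0.0178]
```

View pics/cmp14.png

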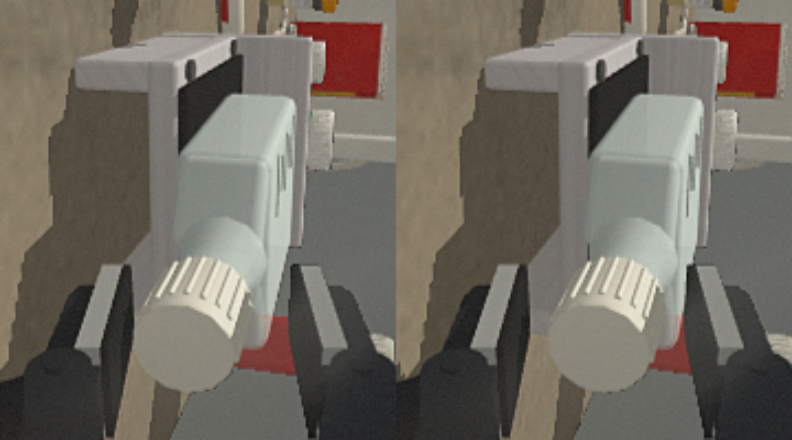

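View pics/side14.png

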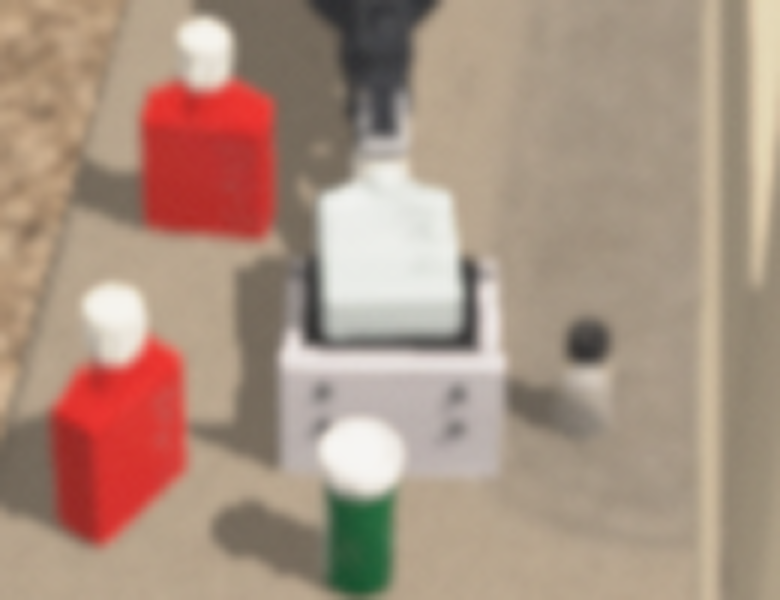

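The flask lies flat. A gap has opened between the cap and the lower pad, at (540,300) in the comparison picture. I'll withdraw straight back along the fingers.

Request:
{"op": "arm_command", "data": {"steps": [{"hand": 0.47,"travel": [0,-0.04,0],"rotation": [0,0,0]},{"hand": 0.47,"travel": [0,-0.06,0],"rotation": [0,0,0]},{"hand": 0.47,"travel": [0,-0.06,0],"rotation": [0,0,0]}]}}

```text
time: 14.28
eef_pos: [0.4431, 0.0509, 0.0677]
tcp_rot: [0.008, -0.109, 0.992, -0.067]
contact_force: [-0.3, 0.6, 0.5]
opening: 0.468
```

```bash
python3 st.py; python3 look.py 15 wrist,top >/dev/null
python3 - <<'E'
from plan import *
z=np.load("/tmp/wrist15.npz");d=z["d"];s={"eef_pos":z["pos"],"tcp_rot":z["q"]}
v,u=np.nonzero(d>0);c=pts("wrist",np.c_[u,v],d[v,u],s);r=c-P;ey=np.cross(up,ex)
L=np.c_[-(r@ex),r@ey,r[:,2]]
m=(L[:,0]>.0)&(L[:,0]<.075)&(abs(L[:,1])<.028)&(L[:,2]>.02)&(L[:,2]<.04)
print("top face",m.sum(),"plane",np.linalg.lstsq(np.c_[L[m][:,:2],np.ones(m.sum())],L[m][:,2],rcond=None)[0].round(4))
m=(L[:,0]>.08)&(L[:,0]<.14)&(abs(L[:,1])<.02)&(L[:,2]>-.02)&(L[:,2]<.05);print("cap",m.sum(),np.percentile(L[m],[1,50,99],axis=0).round(4) if m.sum() else 0)
E
```

```text
t 14.275 tilt 77.46 TCP in tool-tilted flask frame x,y,z -0.0242 -0.0002 0.1736 F [-0.3  0.6  0.5] open 0.468 q [ 0.37  0.52  2.11 -1.26  1.49  2.64]
top face 615 plane [-0.0135 -0.0032  0.0278]
cap 2096 [[ 0.0803 -0.0144  0.002 ]
 [ 0.1134  0.0055  0.0155]
 [ 0.1208  0.0188  0.0258]]
```

View pics/wrist15.png

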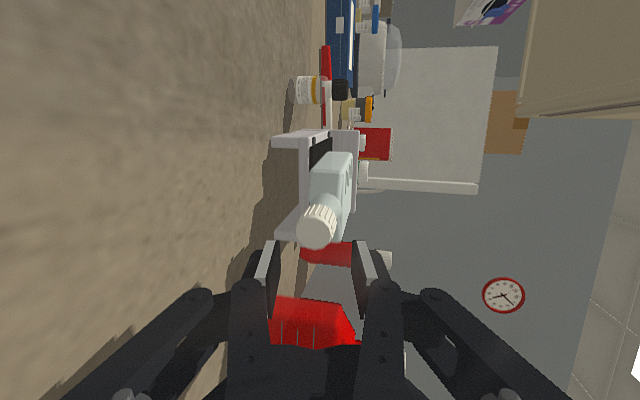

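View pics/top15.png

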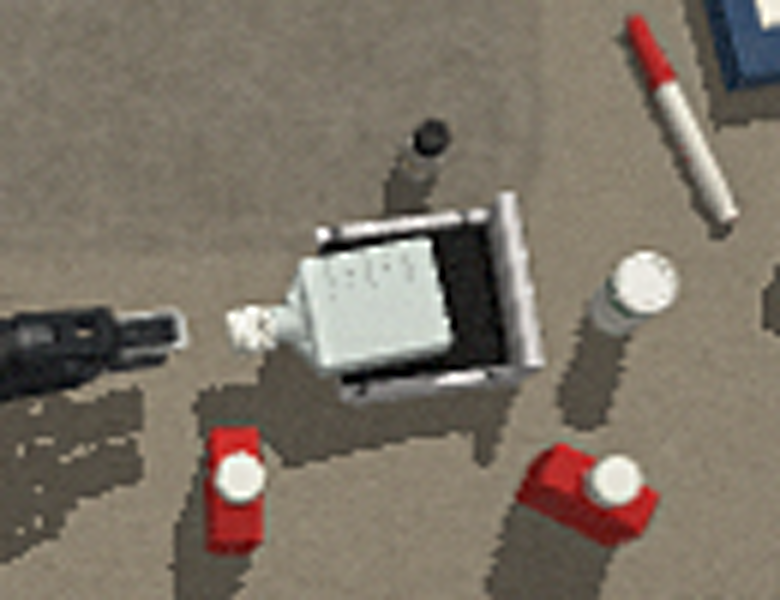

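```bash
cat > push.py <<'E'
import plan
from plan import *
exr=np.array([.0854,-.9963,0]);plan.ex=exr
def tcp(dist,lat_target=True):
    """leading corner along line; dist = gap before(+)/after(-) original cap-end contact in m along -ex_r"""
    k=np.clip(-dist/.0413,0,1.2); a=np.array([.4505,-.0003]);b=np.array([.4604,-.0407])
    c=a+(b-a)*k-max(dist,0)*exr[:2]
    return np.r_[c-.0288*exr[:2],.0514]
E
python3 - <<'E'
from push import *
rows([(np.array([.4450,.045,.062]),plan.Rt(71)),(tcp(.010),plan.Rt(65))])
E
```

```text
t [-0.001, 0.026, -0.015] r [-0.215, 0.025, -0.096] | mm 9.1 deg 7.1
t [-0.005, 0.033, -0.026] r [-0.2, -0.0, -0.0] | mm 12.7 deg 6.0
```

Request:
{"op": "arm_command", "data": {"grip_force": 20, "steps": [{"hand": 0.2,"travel": [0,0.01,0],"rotation": [-0.1,0.01,-0.05]},{"hand": 0,"travel": [0,0.016,-0.015],"rotation": [-0.115,0.015,-0.046]},{"hand": 0,"travel": [-0.003,0.015,-0.014],"rotation": [-0.1,0,0]},{"hand": 0,"travel": [-0.002,0.018,-0.014],"rotation": [-0.1,0,0]},{"hand": 0,"travel": [0,0,0],"rotation": [0,0,0]}]}}

```text
time: 15.0
eef_pos: [0.4466, 0.0411, 0.0501]
tcp_rot: [0.009, -0.219, 0.975, -0.043]
contact_force: [-0.0, -0.1, -0.3]
opening: -0.005
```

```bash
python3 st.py
python3 - <<'E'
from push import *
s=ctrl.get_state();print(s["eef_pos"],tcp(.01));rows([(tcp(.006),plan.Rt(65))])
E
python3 look.py 16 wrist,top >/dev/null
python3 - <<'E'
from h import *
z=np.load("/tmp/wrist16.npz");d=z["d"]
p=ctrl.camera_params("wrist");T=p["tool_from_camera"]
v,u=np.nonzero((d>0)&(d<.2));r=rays(p,np.c_[u,v]);zz=d[v,u][:,None];q=np.c_[r*zz,zz]@T[:3,:3].T+T[:3,3]
q=q[(q[:,1]>0)&(abs(q[:,2])<.03)&(q[:,1]<.05)&(abs(q[:,0])<.013)];print(q.min(0).round(4),q.max(0).round(4),np.percentile(q[:,1],99))
E
```

```text
t 15.0 tilt 64.6 TCP in tool-tilted flask frame x,y,z -0.0742 0.0019 0.1502 F [-0.  -0.1 -0.3] open -0.005 q [ 0.31  0.45  2.13 -1.15  1.31  2.57]
[0.44661947 0.04110162 0.05005011] [0.44718648 0.03835644 0.0514    ]
t [-0.001, 0.019, 0.014] r [0.013, 0.001, -0.004] | mm 6.9 deg 0.4
[-0.0118  0.     -0.0144] [0.0129 0.0499 0.03  ] 0.04841692372882469
```

View pics/wrist16.png

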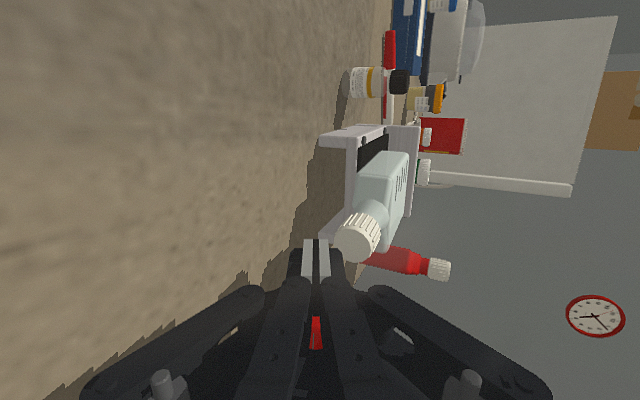

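View pics/top16.png

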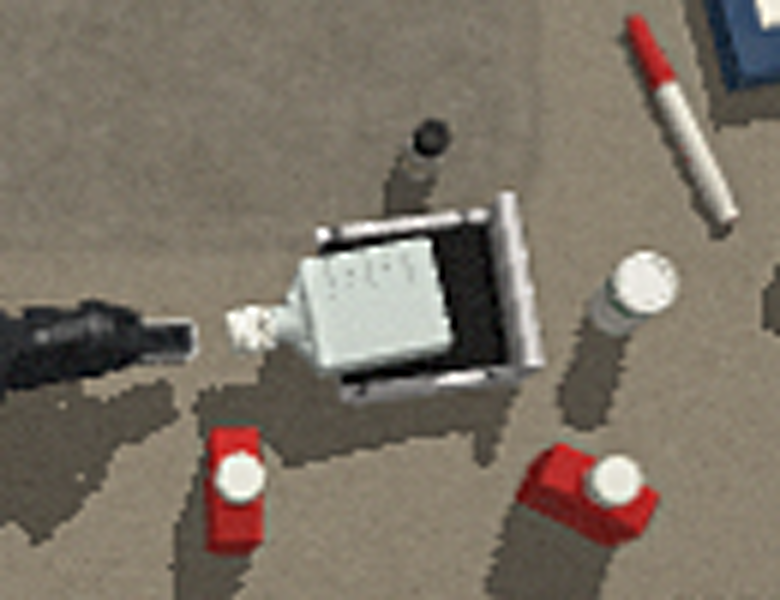

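Run:
```python
from push import *
for n in ("15","16"):
    z=np.load(f"/tmp/top{n}.npz");d=z["d"];im=z["im"]
    v,u=np.mgrid[190:225,335:385];c=pts("top",np.c_[u.ravel(),v.ravel()],d[190:225,335:385].ravel())
    m=(c[:,1]<.004)&(c[:,1]>-.022)&(c[:,2]>.045)&(c[:,2]<.08);print("cap top cam",m.sum(),c[m].mean(0).round(4),c[m].min(0).round(4),c[m].max(0).round(4))
    m=(c[:,1]<.03)&(c[:,1]>.008)&(c[:,2]>.035);print("finger",m.sum(),c[m].mean(0).round(4),c[m].min(0).round(4),c[m].max(0).round(4))
    m=(c[:,1]<-.045)&(c[:,1]>-.115)&(c[:,2]>.06)&(c[:,2]<.08)
v,u=np.mgrid[180:235,340:400];c=pts("top",np.c_[u.ravel(),v.ravel()],d[180:235,340:400].ravel())
m=(c[:,1]<-.05)&(c[:,2]>.06)&(c[:,2]<.078)&(c[:,1]>-.14);print("body",m.sum(),cv2.minAreaRect((c[m][:,:2]*1000).astype(np.float32)))
for n in ("15","16"):
    z=np.load(f"/tmp/wrist{n}.npz");d=z["d"];s={"eef_pos":z["pos"],"tcp_rot":z["q"]};v,u=np.nonzero(d>0);c=pts("wrist",np.c_[u,v],d[v,u],s)
    m=(c[:,1]<.01)&(c[:,1]>-.02)&(c[:,2]>.046)&(c[:,2]<.075)&(c[:,0]>.42)&(c[:,0]<.49);print("cap wrist",m.sum(),c[m].min(0).round(4),c[m].max(0).round(4))
    e=c[(c[:,1]>-.004)&m];print("end",len(e),e.mean(0).round(4),e.min(0).round(4),e.max(0).round(4))
```

```text
cap top cam 45 [ 0.4491 -0.0121  0.0621] [ 0.4379 -0.021   0.0499] [ 0.4622 -0.0033  0.0694]
finger 7 [0.4453 0.0239 0.0898] [0.4375 0.0215 0.0857] [0.4536 0.0249 0.0933]
cap top cam 45 [ 0.4491 -0.0121  0.0622] [ 0.4377 -0.0205  0.0466] [ 0.4628 -0.0029  0.0698]
finger 19 [0.4477 0.0201 0.0503] [0.4376 0.0158 0.0414] [0.4597 0.0237 0.0613]
body 408 ((460.882080078125, -84.67390441894531), (64.81060791015625, 75.65290069580078), 8.123247146606445)
cap wrist 1206 [ 0.436 -0.02   0.046] [0.464  0.0019 0.0664]
end 860 [ 0.4498 -0.0012  0.0553] [ 0.4364 -0.004   0.046 ] [0.4619 0.0019 0.0656]
cap wrist 1539 [ 0.4361 -0.02    0.046 ] [0.4641 0.0023 0.0666]
end 1015 [ 0.4501 -0.0011  0.0555] [ 0.4366 -0.004   0.046 ] [0.4615 0.0023 0.0666]
```

Run:
```python
from push import *
rows([(tcp(x),plan.Rt(65)) for x in (.006,.001,-.005,-.010,-.015,-.02,-.025,-.03)])
```

```text
t [-0.001, 0.019, 0.015] r [0.012, 0.002, -0.004] | mm 7.2 deg 0.4
t [-0.0, 0.015, 0.007] r [-0.0, -0.0, 0.0] | mm 5.0 deg 0.0
t [-0.003, 0.018, 0.008] r [-0.0, -0.0, 0.0] | mm 6.0 deg 0.0
t [-0.003, 0.015, 0.007] r [-0.0, -0.0, 0.0] | mm 5.0 deg 0.0
t [-0.003, 0.015, 0.007] r [-0.0, -0.0, 0.0] | mm 5.0 deg 0.0
t [-0.003, 0.015, 0.007] r [-0.0, -0.0, 0.0] | mm 5.0 deg 0.0
t [-0.003, 0.015, 0.007] r [-0.0, -0.0, 0.0] | mm 5.0 deg 0.0
t [-0.003, 0.015, 0.007] r [-0.0, -0.0, 0.0] | mm 5.0 deg 0.0
```

Request:
{"op": "arm_command", "data": {"steps": [{"hand": 0,"travel": [-0.001,0.019,0.013],"rotation": [0.012,0,0]},{"hand": 0,"travel": [0,0.015,0.007],"rotation": [0,0,0]},{"hand": 0,"travel": [-0.003,0.018,0.008],"rotation": [0,0,0]},{"hand": 0,"travel": [-0.003,0.015,0.007],"rotation": [0,0,0]},{"hand": 0,"travel": [-0.003,0.015,0.007],"rotation": [0,0,0]}]}}

```text
time: 15.72
eef_pos: [0.4521, 0.0128, 0.0507]
tcp_rot: [0.01, -0.215, 0.976, -0.044]
contact_force: [0.3, 1.4, 1.0]
opening: -0.003
```

```bash
cat > chk.py <<'E'
from push import *
import sys
n=sys.argv[1]
s=ctrl.get_state();print("t",s["time"],s["eef_pos"].round(4),"F",s["contact_force"].round(1),"q",s["qpos"].round(2))
im,d=ctrl.read_camera("top");cv2.imwrite(f"pics/top{n}.png",cv2.resize(im[157:257,305:435],None,fx=6,fy=6,interpolation=cv2.INTER_CUBIC))
v,u=np.mgrid[170:245,330:410];c=pts("top",np.c_[u.ravel(),v.ravel()],d[170:245,330:410].ravel())
hsv=cv2.cvtColor(im,cv2.COLOR_BGR2HSV)
O=np.array([.4655,-.1105,0]);ey=np.cross(up,exr);L=np.c_[(c-O)@exr,(c-O)@ey,c[:,2]]
m=(abs(L[:,1])<.045)&(L[:,0]<.046)&(L[:,0]>-.055)&(L[:,2]>.058)&(L[:,2]<.075)
r=cv2.minAreaRect((L[m][:,:2]*1000).astype(np.float32));print("top cam body rest-frame",m.sum(),np.round(r[0],1),np.round(r[1],1),round(r[2],2))
im,d=ctrl.read_camera("wrist");cv2.imwrite(f"pics/wrist{n}.png",im)
v,u=np.nonzero(d>0);c=pts("wrist",np.c_[u,v],d[v,u],s);L=np.c_[(c-O)@exr,(c-O)@ey,c[:,2]]
m=(abs(L[:,1])<.04)&(L[:,0]<.047)&(L[:,0]>-.06)&(L[:,2]>.0655)&(L[:,2]<.0705)
r=cv2.minAreaRect((L[m][:,:2]*1000).astype(np.float32));print("wrist body",m.sum(),np.round(r[0],1),np.round(r[1],1),round(r[2],2),"x max",L[m][:,0].max().round(4))
E
python3 chk.py 17
python3 - <<'E'
from push import *
rows([(tcp(x),plan.Rt(65)) for x in (-.02,-.025,-.03)])
E
```

```text
t 15.725 [0.4521 0.0128 0.0507] F [0.3 1.4 1. ] q [ 0.25  0.44  2.14 -1.2   1.29  2.56]
top cam body rest-frame 445 [-16.1  -3.5] [78.8 64.2] 1.86
wrist body 1376 [-6.5  0.3] [106.9  78.3] 0.24 x max 0.047
t [-0.001, 0.011, 0.008] r [-0.004, 0.005, -0.005] | mm 4.0 deg 0.2
t [-0.003, 0.015, 0.007] r [-0.0, -0.0, 0.0] | mm 5.0 deg 0.0
t [-0.003, 0.015, 0.007] r [-0.0, -0.0, 0.0] | mm 5.0 deg 0.0
```

View pics/wrist17.png

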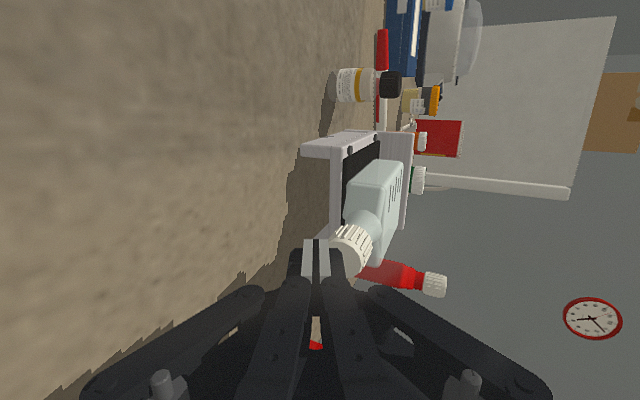

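View pics/top17.png

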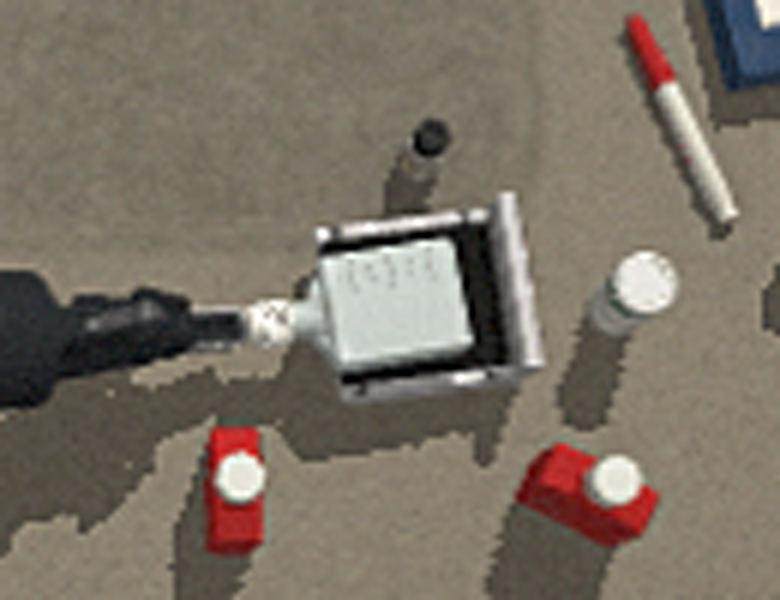

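The cap, at (268,322) in the top crop, is being pushed, and the flask's yaw is coming square to the rest.

Request:
{"op": "arm_command", "data": {"steps": [{"hand": 0,"travel": [-0.001,0.011,0.008],"rotation": [0,0,0]},{"hand": 0,"travel": [-0.003,0.015,0.007],"rotation": [0,0,0]},{"hand": 0,"travel": [-0.003,0.015,0.007],"rotation": [0,0,0]},{"hand": 0,"travel": [0,0,0],"rotation": [0,0,0]}]}}

```text
time: 16.32
eef_pos: [0.4556, -0.002, 0.0515]
tcp_rot: [0.01, -0.215, 0.976, -0.043]
contact_force: [-0.1, 0.7, -0.1]
opening: 0.0
```

```bash
python3 chk.py 18
python3 - <<'E'
from push import *
rows([(tcp(x),plan.Rt(65)) for x in (-.034,-.037,-.040)])
E
```

```text
t 16.325 [ 0.4556 -0.002   0.0515] F [-0.1  0.7 -0.1] q [ 0.22  0.43  2.15 -1.23  1.27  2.56]
top cam body rest-frame 480 [-7.9 -3.5] [64.2 93.6] 89.79
wrist body 1393 [ 0.1 -2.1] [94.4 60.8] 1.31 x max 0.047
t [-0.001, 0.01, 0.004] r [-0.003, 0.005, -0.005] | mm 3.2 deg 0.2
t [-0.002, 0.009, 0.004] r [-0.0, -0.0, 0.0] | mm 3.0 deg 0.0
t [-0.002, 0.009, 0.004] r [-0.0, -0.0, 0.0] | mm 3.0 deg 0.0
```

View pics/top18.png

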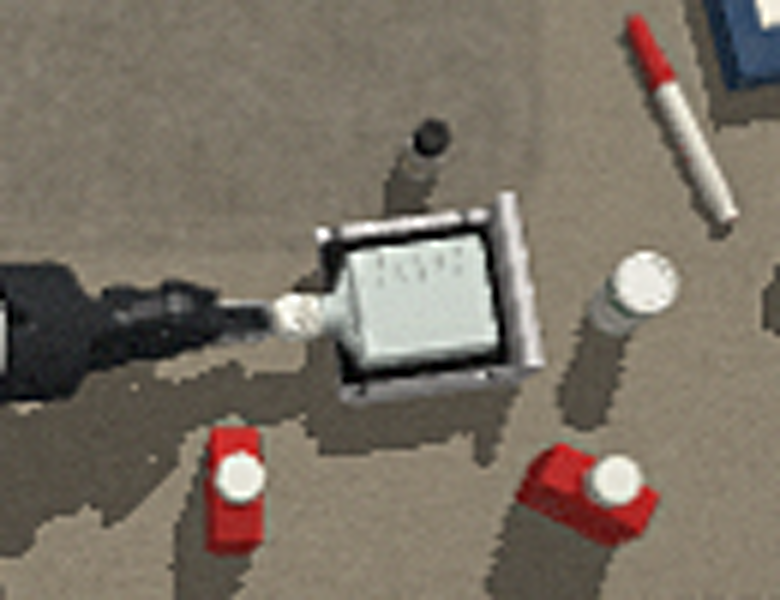

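Request:
{"op": "arm_command", "data": {"steps": [{"hand": 0,"travel": [-0.001,0.01,0.004],"rotation": [0,0,0]},{"hand": 0,"travel": [-0.001,0.009,0.004],"rotation": [0,0,0]},{"hand": 0,"travel": [-0.001,0.009,0.004],"rotation": [0,0,0]}]}}

```text
time: 16.8
eef_pos: [0.4575, -0.0109, 0.0513]
tcp_rot: [0.01, -0.215, 0.976, -0.044]
contact_force: [-0.1, 1.4, 0.2]
opening: -0.001
```

```bash
python3 chk.py 19
python3 - <<'E'
from push import *
rows([(tcp(x),plan.Rt(65)) for x in (-.040,-.0425,-.045)])
E
```

```text
t 16.8 [ 0.4575 -0.0109  0.0513] F [-0.1  1.4  0.2] q [ 0.2   0.43  2.16 -1.24  1.26  2.56]
top cam body rest-frame 484 [-4.7 -3. ] [ 65.  100.5] 89.48
wrist body 1423 [-6.5 -0.2] [ 74.9 106.8] 89.76 x max 0.047
t [-0.001, -0.001, -0.0] r [-0.004, 0.005, -0.006] | mm 0.3 deg 0.3
t [-0.001, 0.008, 0.004] r [-0.0, -0.0, 0.0] | mm 2.5 deg 0.0
t [-0.001, 0.008, 0.004] r [-0.0, -0.0, 0.0] | mm 2.5 deg 0.0
```

View pics/top19.png

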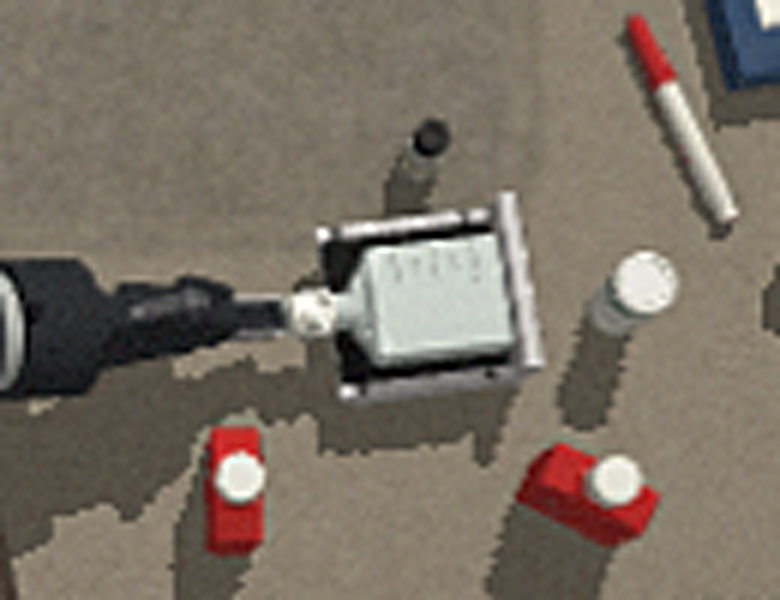

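Request:
{"op": "arm_command", "data": {"steps": [{"hand": 0,"travel": [0,0.007,0.003],"rotation": [0,0,0]},{"hand": 0,"travel": [0,0.007,0.003],"rotation": [0,0,0]}]}}

```text
time: 17.15
eef_pos: [0.4579, -0.0146, 0.0512]
tcp_rot: [0.01, -0.216, 0.975, -0.044]
contact_force: [-6.5, 23.9, 7.6]
opening: 0.002
```

Run:
```python
from push import *
s=ctrl.get_state();print(s["time"],s["eef_pos"].round(4),s["contact_force"].round(2));rows([(tcp(x),plan.Rt(65)) for x in (-.0455,)])
```

```text
17.15 [ 0.4579 -0.0146  0.0512] [-6.48 23.86  7.61]
t [-0.003, 0.005, 0.003] r [-0.0, 0.003, -0.007] | mm 1.8 deg 0.2
```

The push force reached about 24 N, so the foot is against the stop. I'll back off and check how square it sits.

Request:
{"op": "arm_command", "data": {"steps": [{"hand": 0,"travel": [0,-0.01,-0.005],"rotation": [0,0,0]},{"hand": 0,"travel": [0,-0.05,-0.023],"rotation": [0,0,0]},{"hand": 0,"travel": [0,-0.08,0],"rotation": [0,0,0]},{"hand": 0,"travel": [0,-0.12,0],"rotation": [0,0,0]}]}}

```text
time: 17.65
eef_pos: [0.4496, 0.0609, 0.0759]
tcp_rot: [0.011, -0.216, 0.975, -0.042]
contact_force: [0.2, 0.2, 0.4]
opening: 0.002
```

```bash
python3 chk.py 20; python3 look.py 20b wrist,side >/dev/null
python3 - <<'E'
from push import *
z=np.load("/tmp/wrist20b.npz");im=z["im"];cv2.imwrite("pics/w20c.png",cv2.resize(im[110:260,300:440],None,fx=4,fy=4,interpolation=cv2.INTER_CUBIC))
E
```

```text
t 17.65 [0.4496 0.0609 0.0759] F [0.2 0.2 0.4] q [ 0.35  0.41  2.1  -1.11  1.37  2.52]
top cam body rest-frame 480 [-4.6 -3.9] [100.6  64.6] 0.08
wrist body 578 [12.4 -6.1] [57.  69.5] 88.84 x max 0.047
```

View pics/top20.png

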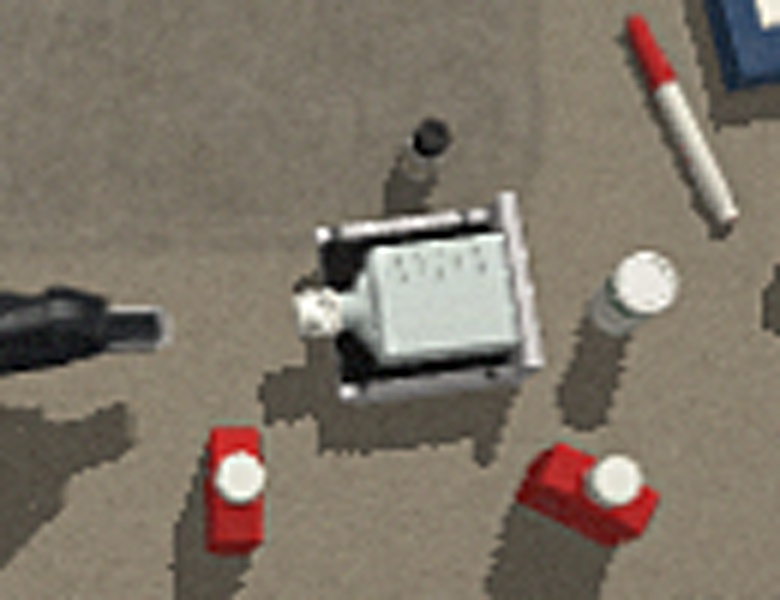

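View pics/w20c.png

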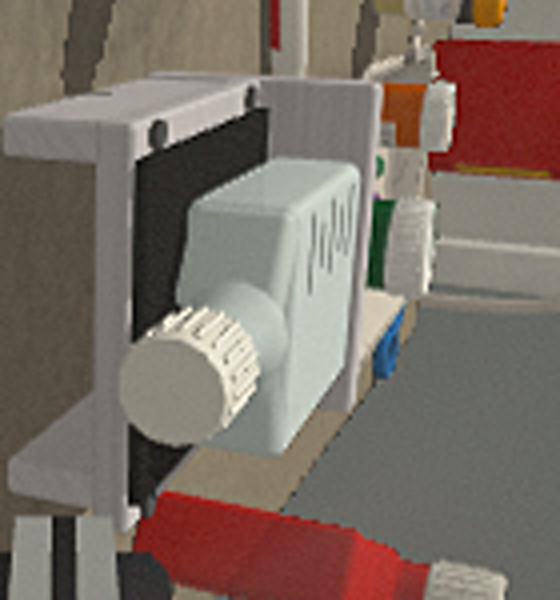

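View pics/side20b.png

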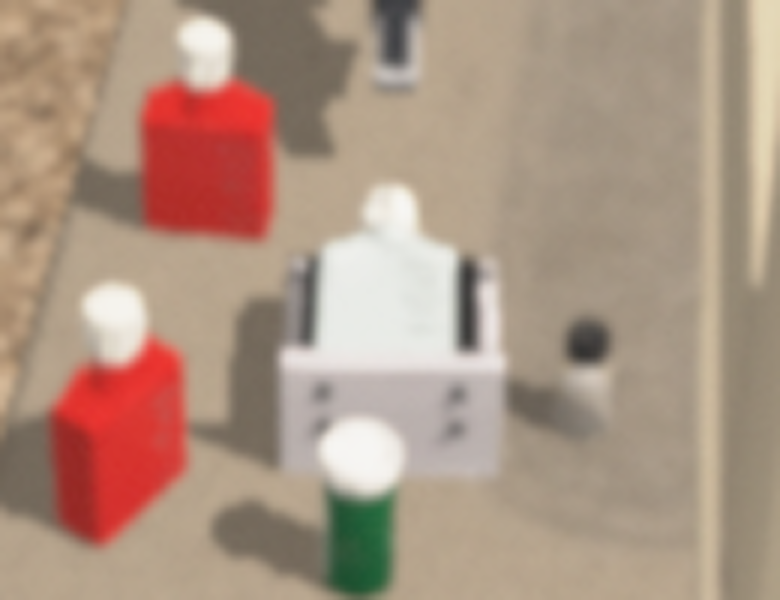

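Run:
```python
from push import *
s=ctrl.get_state();p=s["eef_pos"]
rows([(p+np.array([0,0.0,.04]),plan.Rt(60)),(p+np.array([0,0.0,.09]),plan.Rt(50))]+[(p+np.array([.001*k,-.02*k,.09+.02*k]),plan.Rt(50-10*k)) for k in range(1,6)])
```

```text
t [0.0, -0.056, 0.121] r [-0.166, 0.005, -0.004] | mm 40.0 deg 5.0
t [0.0, -0.083, 0.144] r [-0.333, -0.0, -0.0] | mm 50.0 deg 10.0
t [0.002, 0.008, 0.094] r [-0.333, -0.0, 0.0] | mm 28.3 deg 10.0
t [0.002, -0.008, 0.094] r [-0.333, 0.0, 0.0] | mm 28.3 deg 10.0
t [0.002, -0.024, 0.091] r [-0.333, -0.0, 0.0] | mm 28.3 deg 10.0
t [0.002, -0.04, 0.085] r [-0.333, -0.0, -0.0] | mm 28.3 deg 10.0
t [0.002, -0.054, 0.077] r [-0.333, 0.0, 0.0] | mm 28.3 deg 10.0
```

Request:
{"op": "arm_command", "data": {"steps": [{"hand": 0,"travel": [0,-0.056,0.121],"rotation": [-0.166,0,0]},{"hand": 0,"travel": [0,-0.083,0.144],"rotation": [-0.333,0,0]},{"hand": 0,"travel": [0,0.008,0.094],"rotation": [-0.333,0,0]},{"hand": 0,"travel": [0,-0.008,0.094],"rotation": [-0.333,0,0]},{"hand": 0,"travel": [0,-0.024,0.091],"rotation": [-0.333,0,0]},{"hand": 0,"travel": [0,-0.04,0.085],"rotation": [-0.333,0,0]},{"hand": 0,"travel": [0,-0.054,0.077],"rotation": [-0.333,0,0]},{"hand": 0,"travel": [0,0,0],"rotation": [0,0,0]}]}}

```text
time: 18.85
eef_pos: [0.457, -0.0487, 0.2619]
tcp_rot: [-0.035, 0.716, -0.697, 0.025]
contact_force: [0.2, -0.5, -0.7]
opening: 0.001
```

```bash
python3 look.py 21 wrist
python3 - <<'E'
from push import *
z=np.load("/tmp/wrist21.npz");d=z["d"];im=z["im"];s={"eef_pos":z["pos"],"tcp_rot":z["q"]}
v,u=np.nonzero(d>0);c=pts("wrist",np.c_[u,v],d[v,u],s)
O=np.array([.4655,-.1105,0]);ey=np.cross(up,exr);L=np.c_[(c-O)@exr,(c-O)@ey,c[:,2]]
n=abs(L[:,0])<.2
# rest all
m=(abs(L[:,0])<.08)&(abs(L[:,1])<.07)&(L[:,2]>.033)&(L[:,2]<.075)&(L[:,0]>-.052)
r=cv2.minAreaRect((L[m][:,:2]*1000).astype(np.float32));print("rest",np.round(r[0],1),np.round(r[1],1),r[2])
m=(abs(L[:,1])<.05)&(L[:,0]<.044)&(L[:,0]>-.024)&(L[:,2]>.061)&(L[:,2]<.074)
r=cv2.minAreaRect((L[m][:,:2]*1000).astype(np.float32));print("body",m.sum(),np.round(r[0],1),np.round(r[1],1),r[2])
# side edges
B=L[m]
lo=[];hi=[]
for x in np.arange(-.02,.042,.004):
    k=B[abs(B[:,0]-x)<.002]
    if len(k)>5: lo.append((x,k[:,1].min()));hi.append((x,k[:,1].max()))
for e in(lo,hi):
    e=np.array(e);print("edge slope deg",np.degrees(np.arctan(np.polyfit(e[:,0],e[:,1],1)[0])).round(2),e[:,1].mean().round(4))
print("z body",np.median(B[:,2]),np.linalg.lstsq(np.c_[B[:,:2],np.ones(len(B))],B[:,2],rcond=None)[0].round(4))
# along centre line profile of height near stop
for y in (-.02,0,.02):
    k=(abs(L[:,1]-y)<.004)&(L[:,0]>.03)&(L[:,0]<.066);q=L[k];q=q[np.argsort(q[:,0])]
    print(y,[(round(a*1000,1),round(b*1000)) for a,_,b in q[::max(1,len(q)//14)]])
k=(abs(L[:,1])<.02)&(L[:,2]>.04)&(L[:,2]<.08)&(L[:,0]<-.03);print("cap end x",L[k][:,0].min().round(4))
cv2.imwrite("pics/w21c.png",cv2.resize(im[60:260,200:420],None,fx=3,fy=3,interpolation=cv2.INTER_CUBIC))
E
```

```text
18.85 [ 0.457  -0.0487  0.2619] [-0.337 -0.201  2.071  0.021  1.295  1.144] [ 0.19 -0.51 -0.66] 0.001
[[-0.9964 -0.0157  0.0837]
 [-0.0841  0.0264 -0.9961]
 [ 0.0134 -0.9995 -0.0277]]
rest [3.4 0.4] [100.  110.8] 89.8536376953125
body 3356 [10. -3.] [64.2 68.4] 89.39073944091797
edge slope deg -0.67 -0.0339
edge slope deg -0.48 0.0289
z body 0.0670831152839996 [-0.0008 -0.0093  0.067 ]
-0.02 [(np.float64(30.4), 68), (np.float64(32.0), 68), (np.float64(34.3), 66), (np.float64(36.6), 67), (np.float64(38.8), 67), (np.float64(40.6), 68), (np.float64(43.0), 67), (np.float64(44.5), 66), (np.float64(47.6), 65), (np.float64(49.0), 62), (np.float64(50.0), 71), (np.float64(52.1), 69), (np.float64(54.0), 68), (np.float64(55.6), 70), (np.float64(57.4), 69)]
0 [(np.float64(30.1), 67), (np.float64(31.9), 67), (np.float64(33.6), 67), (np.float64(35.9), 67), (np.float64(38.0), 67), (np.float64(40.2), 67), (np.float64(41.9), 67), (np.float64(44.0), 67), (np.float64(45.9), 67), (np.float64(48.7), 68), (np.float64(49.1), 69), (np.float64(50.6), 70), (np.float64(52.5), 69), (np.float64(54.3), 69), (np.float64(56.4), 69)]
0.02 [(np.float64(30.0), 67), (np.float64(31.9), 68), (np.float64(34.2), 68), (np.float64(35.9), 67), (np.float64(37.7), 66), (np.float64(39.6), 68), (np.float64(41.8), 67), (np.float64(43.4), 67), (np.float64(45.4), 67), (np.float64(47.9), 65), (np.float64(49.3), 62), (np.float64(50.5), 68), (np.float64(52.4), 69), (np.float64(54.3), 70), (np.float64(56.4), 69)]
cap end x -0.4627
```

View pics/w21c.png

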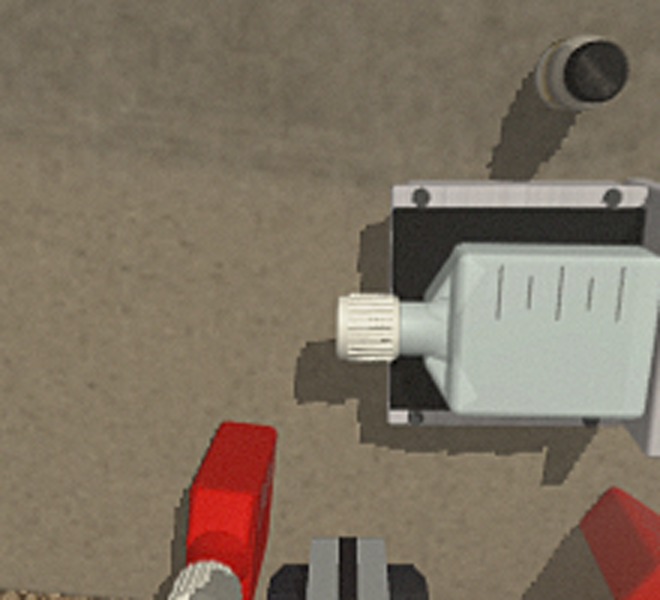

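Run:
```python
from push import *
z=np.load("/tmp/wrist21.npz");im=z["im"];d=z["d"];s={"eef_pos":z["pos"],"tcp_rot":z["q"]}
cv2.imwrite("pics/w21d.png",cv2.resize(im[110:220,340:450],None,fx=5.4,fy=5.4,interpolation=cv2.INTER_CUBIC))
v,u=np.nonzero(d>0);c=pts("wrist",np.c_[u,v],d[v,u],s)
O=np.array([.4655,-.1105,0]);ey=np.cross(up,exr);L=np.c_[(c-O)@exr,(c-O)@ey,c[:,2]]
g=[]
for y in np.arange(-.048,.049,.004):
    k=L[(abs(L[:,1]-y)<.002)&(L[:,0]>.04)&(L[:,0]<.07)]
    st=k[k[:,2]>.0685][:,0]; gap=k[k[:,2]<.064]
    print(round(y,3),"stop from",np.percentile(st,[2,98]).round(4),"n low pts",len(gap), gap[:,2].min().round(3) if len(gap) else "")
```

```text
-0.048 stop from [0.0492 0.0573] n low pts 30 0.035
-0.044 stop from [0.0499 0.057 ] n low pts 17 0.041
-0.04 stop from [0.0495 0.0578] n low pts 11 0.051
-0.036 stop from [0.0496 0.0577] n low pts 4 0.06
-0.032 stop from [0.0497 0.0574] n low pts 5 0.06
-0.028 stop from [0.0455 0.0574] n low pts 2 0.063
-0.024 stop from [0.0463 0.058 ] n low pts 3 0.061
-0.02 stop from [0.0495 0.0573] n low pts 3 0.063
-0.016 stop from [0.0492 0.0572] n low pts 3 0.062
-0.012 stop from [0.0444 0.0576] n low pts 3 0.063
-0.008 stop from [0.0491 0.0579] n low pts 3 0.062
-0.004 stop from [0.0485 0.0577] n low pts 1 0.062
0.0 stop from [0.0491 0.0575] n low pts 3 0.063
0.004 stop from [0.0467 0.0575] n low pts 2 0.061
0.008 stop from [0.0487 0.0575] n low pts 2 0.063
0.012 stop from [0.0464 0.0577] n low pts 1 0.064
0.016 stop from [0.0499 0.0576] n low pts 2 0.062
0.02 stop from [0.0494 0.0573] n low pts 2 0.063
0.024 stop from [0.0459 0.058 ] n low pts 2 0.059
0.028 stop from [0.0492 0.0575] n low pts 54 0.035
0.032 stop from [0.0488 0.0579] n low pts 50 0.035
0.036 stop from [0.049  0.0578] n low pts 56 0.035
0.04 stop from [0.0494 0.0579] n low pts 57 0.036
0.044 stop from [0.0492 0.0576] n low pts 57 0.033
0.048 stop from [0.05  0.057] n low pts 108 -0.002
```

View pics/w21d.png

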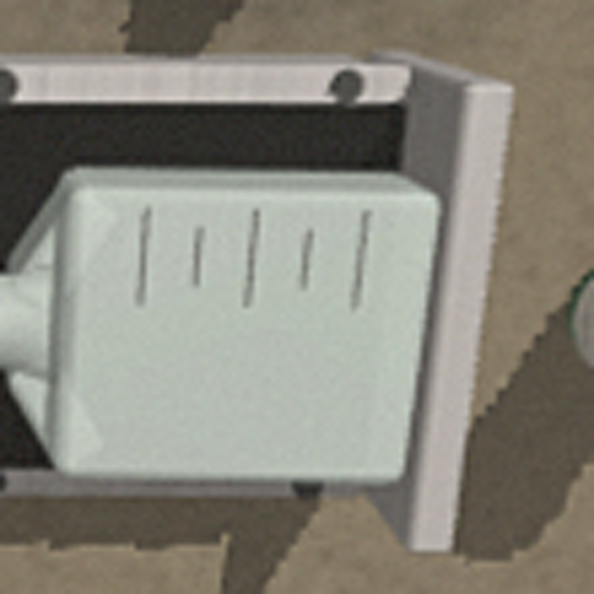

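The foot edge, from (437,200) to (405,470), runs parallel to the stop face with no widening gap. The robot is clear, so I'm handing in.

```bash
python3 -c "
from plant import ctrl
print(ctrl.get_state()['time'],ctrl.sign_off())"
```

```text
the job is handed in; nothing more can be done
18.9 None
```

The flask is lying on its broad side on the rest, with its foot square against the end stop. I handed the job in at 18.9 s.

**What I did**
- **Tipping:** I straddled the cap with the fingers about 31 mm apart, without squeezing. I turned the tool about the pivot edge, so the rear finger pushed the flask over. The front finger took its weight past the balance point, at a tool tilt of about 16–22°, and supported it down until the bed carried it.
- **Pushing:** I withdrew along the finger direction, shut the hand, and pushed the cap end about 41 mm until the foot met the stop. I then retreated above the rest.

**What the last checks showed**
- **Lying flat:** the flask's upper face reads 67 mm high, where 68 mm is expected, and it is level.
- **Foot against stop:** the body reaches the stop face at about 49–50 mm in the rest's frame. The gap along the foot is even.
- **Squareness:** the flask is about 0.4° off the rest, which is within measuring error.
- **Bystanders:** the bottles, cups and red look-alikes in view look unmoved, and nothing touches the robot.

**Worth noting**
- The force peaked at about 24 N along the push, with 6–8 N in the other two axes, when the foot met the stop. That is below the limits but firmer than I intended.
- At the balance point the flask crossed about 6 mm of slack from one finger to the other. That is about 3° of tilt, so it was not in contact for a moment.
- The flask network's top-scoring find was sometimes a red look-alike. I identified the real one by its place on the rest and used depth measurements instead.

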